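# Load angle brackets into a gravity chute, all the same way up

## Robot

A 6-joint arm with a two-finger parallel gripper is mounted at the origin on a cart in front of the work surface, level with it; the furniture and walls round the work are solid. World frame = base frame: x ahead of the robot, y to its left, z up, the work surface at z = 0. Lengths are in mm, angles in degrees, forces in N, time in s.
With the tool pointing down it reaches from about 350 to 850 mm from the base axis. Payload 8.1 kg.
Tool frame: the origin (TCP) lies on the mounting face of the last link; the fingertips stand 173 mm ahead of it and the grasp point (between the pads) lies 155 mm ahead of it; z points along the fingers, y is the direction in which the jaws open and shut (so a half turn about z gives the same grasp; the last joint's range is limited). The gripper opens to 85 mm and grips with 20 to 120 N. Pads are 22 mm wide; open, the fingers measure 114 mm over their backs; the gripper's body (76 mm by 85 mm) begins 54 mm behind the grasp point. The pads swing forward as they close: fully open they stand 13 mm farther back than shut.
Start: joints at [70.164, 7.471, 85.268, -0, 87.261, -4.893], TCP at [154.69, 579.722, 404.692] pointing down, gripper open.
Joint ranges: [-169.43, 169.43], [-51.17, 129.36], [1.28, 143.12], [-76.62, 256.62], [0, 156.53], [-152.29, 152.29]. Speed limits (degrees/s): [136.94, 136.94, 159.86, 180, 180, 180].

## Interface

Orientations are given as [roll, pitch, yaw] about the fixed x, y, z axes, in that order (R = Rz(yaw) Ry(pitch) Rx(roll)).
In Python, from bench import * gives the robot as it stands.
- The arm moves only by the shell command python3 -m jog 'ROWS' [FORCE]. ROWS is JSON, a list of rows, each an object of numbers: "tx", "ty", "tz": the shift along the tool's x, y, z as a fraction of full scale; "ax", "ay", "az": the turn, a rotation vector about the tool's x, y, z as a fraction of full scale; "hand": the opening, from 0 (shut) to 1 (fully open). A call has 1 to 5 rows; each row is the pose to reach, as a shift and turn from the pose commanded when the call began, along the tool's axes at that moment; what a row does not reach only later rows make up. Full scale, the value 1, is 150 mm for a shift and 45 degrees for a turn. A row lasts 1/12 s, in which the tool goes at most 41.7 mm and 7.16 degrees, less where a joint would pass 70% of its speed; a pose out of reach is approached as far as the arm can. A call with a number of a shift or a turn outside -1 to 1 is refused whole. A call with a gripper value outside its range is refused whole. The fingers move at their own pace and stop on an object; FORCE is the grip in N (left out, the last holds). Time passes only in rows, so rows that repeat a pose let the fingers close. It gives the time, the measured TCP pose, the force and the opening at its end, in the units of the state.
- sense(): the state, without advancing time (a new reading comes with each control period).
- snapshot(name): name is "side" or "top" or "wrist"; returns a dict with "pixels" (400x640x3 uint8, red, green, blue), "z_map" (400x640 float32, mm along the optical axis (not along the pixel's ray), 0 where there is no reading), "intrinsics" (3x3 intrinsics, pixels), "D" ([k1, k2, p1, p2, k3] as OpenCV has them; the pictures are not rectified), "R" (3x3) and "t" (3): a world point X has camera coordinates R X + t. Camera axes: x right, y down, z forward; pixel columns grow to the right and rows downward; lengths in mm; the calibration is good to about 2 mm. A picture is of the moment at which its call begins.
- hand_in(): hands the job in, once; it reports no verdict.
The state is a dict: "time": time; "joint_pos": joint angles; "qd": joint speeds; "joint_efforts": joint torques, N m; "tool_pos": TCP position; "tcp_rot": TCP orientation; "ft_force": force on the tool from outside, world axes, zero at the start; "wrist_torque": the same for the moment, N m; "finger_gap": finger opening in mm.
Only numpy, scipy, OpenCV 4.12 (cv2) and the standard library are available. Lean on these libraries where they do the work, as an engineer would, in place of code of your own. Each camera call takes 0.05 s, during which the arm holds its last target.

## Task

Load the three steel angle brackets into the gravity chute from its open upper end, so that they slide under the clear gate and queue one behind another down to the orange stop. Every bracket must lie the same way: long leg flat on the chute floor, short leg standing up at the downhill end. Leave the bird, the fish, the cup and the mould block where they stand.

Things in the scene. Friction and masses are not known exactly. Their poses are not given: they have to be found in the camera images.
- chute: gravity chute, fixed to the table (its place and heading differ each time). Origin: on the table under the middle of its plywood base (235 x 90 mm, 10 mm thick, long side along x). x points level in the downhill direction, z up. The sloping lane is carried on narrow posts.
- chute_lane: sloping lane, 28 degrees from level, slippery aluminium (friction 0.15): what is set on it slides down. Origin: middle of the floor's surface at the orange bottom stop's face, 30 mm above the table. x points down the slope, z square to the floor (floor at z = 0), y across. x = -135..0 mm is a channel 37 mm wide inside, walls 16 mm high; up to x = -168 the walls flare out to 62 mm.
- chute_gate (a point): middle of the upper edge of the clear plastic gate, on its underside, 35 mm above the lane floor (lane x = -105 mm). The gate spans lane x = -105..-30 mm and is 3 mm thick: brackets pass only with the short leg (28 mm) up, not with the long leg (46 mm) up.
- chute_rail (a point): middle of the loading place, on the top of the open rail above the flare (lane x = -208, z = 0 mm). The rail runs from lane x = -160 to its open upper end at -245 mm, without walls, 24 mm wide and 6 mm thick: narrower than a bracket, so fingers reach past both its sides. The post under it is 18 mm wide.
- bracket_1: steel angle bracket, 70 g, 34 mm wide, 6 mm thick. Origin: middle of the bend's outside corner. Long leg: x = -46..0, z = 0..6 mm; short leg: z = 0..28, x = -6..0 mm; width y = -17..17 mm. Three are identical. It starts the wrong way: lying on its short leg, with the long leg standing straight up (own x axis points down, z axis level).
- bracket_2: steel angle bracket, 70 g, 34 mm wide, 6 mm thick. Origin: middle of the bend's outside corner. Long leg: x = -46..0, z = 0..6 mm; short leg: z = 0..28, x = -6..0 mm; width y = -17..17 mm. Three are identical. It starts the wrong way: lying on its short leg, with the long leg standing straight up (own x axis points down, z axis level).
- bracket_3: steel angle bracket, 70 g, 34 mm wide, 6 mm thick. Origin: middle of the bend's outside corner. Long leg: x = -46..0, z = 0..6 mm; short leg: z = 0..28, x = -6..0 mm; width y = -17..17 mm. Three are identical. It starts lying on its long leg, short leg up (own z axis points up).
- bird: glazed yellow bird ornament, 51 x 72 x 61 mm (x, y, height), 0.09 kg, loose, not to be moved. Origin: centre of its underside.
- fish: white bisque fish, 63 x 104 x 77 mm (x, y, height), 0.08 kg, loose, not to be moved. Origin: centre of its underside.
- mould: cream plaster mould block with a round cavity, 51 x 98 x 95 mm (x, y, height), 0.6 kg, loose, not to be moved. Origin: centre of its underside.
- cup: white enamel cup, 66 mm across, 59 mm high, loose, not to be moved. Origin: centre of its underside.

How it is judged:
By the outcome, as a careful person would: the job done as asked, in the order asked, and still so for the second after the job is handed in, with the robot touching nothing.
It also fails if it takes over 69 s, if anything falls off the work surface, if the arm or the gripper's body presses on something with over 40 N, if the wrist force passes 120 N, or if a joint passes its speed limit or range.

## Working session

There is one attempt and no reset: what is moved stays moved. The work goes in short steps, Python scripts to look and compute and a shell command to move; the robot and the scene stay as the last step left them, time stands still between calls to the robot, and variables do not carry over. Pictures are saved under pics/ and viewed, and the job is handed in when it is done.

```bash
ls; mkdir -p pics
python3 - <<'E'
from bench import *
import cv2
s=sense(); print(s)
for n in ["side","top","wrist"]:
    d=snapshot(n); cv2.imwrite(f"pics/{n}0.png",d["pixels"][:,:,::-1])
    print(n,d["intrinsics"].tolist(),d["D"],d["R"].tolist(),d["t"], (d["z_map"]>0).mean())
E
```

```text
pics
{'time': 0.0, 'joint_pos': array([ 7.01664944e+01,  7.51607437e+00,  8.53290246e+01,  1.73020656e-04,
        8.72609063e+01, -4.89414423e+00]), 'qd': array([-0.08324462,  0.04476749,  0.08067162, -0.03998311, -0.0772296 ,
       -0.03019218]), 'joint_efforts': array([ 2.05521996e-03, -5.69403327e+01, -5.00555921e+01, -5.46157150e-05,
        1.48147711e-02, -2.16307552e-05]), 'tool_pos': array([154.59033358, 579.51050285, 403.63649525]), 'tcp_rot': array([-1.79894396e+02, -9.21602511e-03,  1.65060622e+02]), 'ft_force': array([-0.08603448,  0.05260898,  0.07794003]), 'wrist_torque': array([ 0.02994873,  0.0320093 , -0.03281536]), 'finger_gap': 85.13254105442098}
side [[388.1159267831407, 0.0, 318.93589859321685], [0.0, 388.1159267831407, 201.33520909665623], [0.0, 0.0, 1.0]] [-0.07665374  0.          0.          0.          0.        ] [[0.9271233530308284, -0.37431811524288566, 0.018117308461459324], [-0.2370011544217815, -0.6230891915161106, -0.7453793076136086], [0.2902976766486716, 0.6867647399341446, -0.6663943659092338]] [-475.45901704  189.70982237  819.66772377] 0.995859
[... 161 characters left out ...]
    0.        ] [[0.01802713763500762, -0.9997122774525725, 0.0158235463559618], [-0.9964464362438995, -0.01926608530255696, -0.08199583924777477], [0.08227710498991087, -0.014289166095520693, -0.9965070485083253]] [ -27.1965911   538.63904838 1281.7487848 ] 0.9960390625
wrist [[332.3606947533927, 0.0, 317.1385329349033], [0.0, 332.3606947533927, 201.61324984578562], [0.0, 0.0, 1.0]] [-0.06740523  0.          0.          0.          0.        ] [[0.25768166296014594, 0.9662290492134294, -0.0012589798281912987], [0.91927258837047, -0.24475726631829317, 0.30827226416765774], [0.2975534722444889, -0.080593455320579, -0.9512973384356436]] [-599.69419473  -39.91144677  379.75269326] 0.99601171875
```

View pics/side0.png

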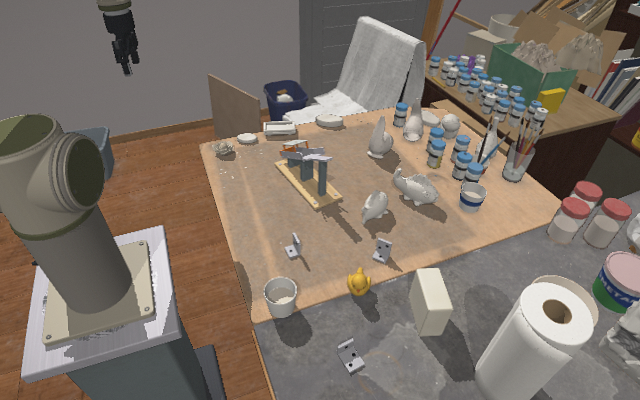

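View pics/top0.png

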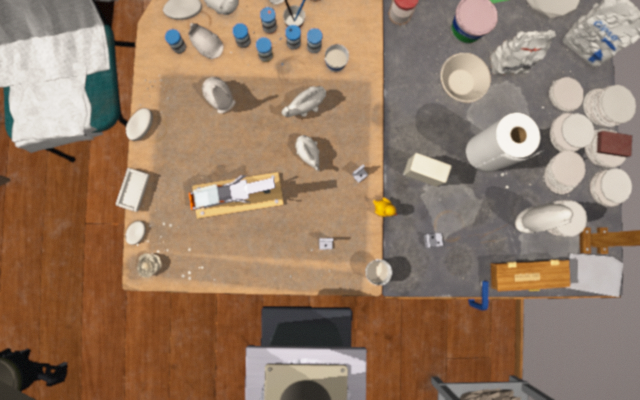

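View pics/wrist0.png

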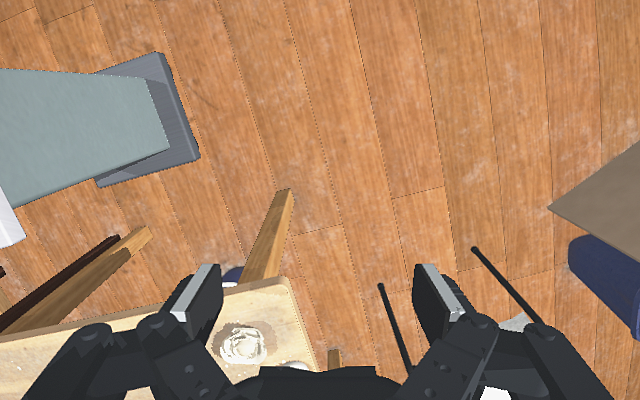

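The side view shows the chute at (308,170) with its orange stop at (290,147). The brackets are at (294,246), (383,250) and (350,357). In the top view they are at (326,243), (360,173) and (433,240), and the chute's downhill end (orange) is at (192,200). I'll measure these next.

```bash
cat > h.py <<'E'
from bench import *
import cv2, numpy as np
from scipy.spatial.transform import Rotation as Ro
def und(d,uv):
    return cv2.undistortPoints(np.array(uv,float).reshape(-1,1,2),d["intrinsics"],np.array(d["D"],float)).reshape(-1,2)
def ray(d,uv):
    n=und(d,uv); R=np.array(d["R"]);t=np.array(d["t"])
    return -R.T@t, np.c_[n,np.ones(len(n))]@R
def plane(d,uv,z):
    c,r=ray(d,uv); return c+r*((z-c[2])/r[:,2])[:,None]
def depth(d,uv):
    c,r=ray(d,uv); uv=np.array(uv).reshape(-1,2).astype(int); return c+r*d["z_map"][uv[:,1],uv[:,0]][:,None]
def cloud(d):
    v,u=np.mgrid[0:400,0:640]; uv=np.c_[u.ravel(),v.ravel()]
    P=depth(d,uv); return P.reshape(400,640,3)
def proj(d,X):
    return cv2.projectPoints(np.array(X,float).reshape(-1,1,3),cv2.Rodrigues(np.array(d["R"]))[0],np.array(d["t"],float),d["intrinsics"],np.array(d["D"],float))[0].reshape(-1,2)
def crop(d,x0,y0,x1,y1,name,s=4):
    im=d["pixels"][y0:y1,x0:x1,::-1]; im=cv2.resize(im,None,fx=s,fy=s,interpolation=cv2.INTER_NEAREST); cv2.imwrite("pics/"+name,im)
E
python3 - <<'E'
from h import *
top=snapshot("top"); side=snapshot("side")
np.savez("s0.npz",**{"top_"+k:v for k,v in top.items()},**{"side_"+k:v for k,v in side.items()})
for n,uv in dict(b1=(360,173),b2=(326,243),b3=(433,240),orange=(192,200),upper=(270,186),bird=(385,207),cup=(378,271),mould=(428,168),fish=(308,152)).items():
    print(n,depth(top,[uv]).round().tolist())
P=cloud(top)
print("table z", np.median(P[220:240,230:300,2]), np.median(P[210:225,460:480,2]))
crop(top,180,140,320,260,"c1.png",5)
crop(top,310,140,460,290,"c2.png",4)
crop(side,260,130,410,300,"c3.png",4)
# components above table
m=(P[...,2]>12)&(P[...,2]<150)
n,l,st,ce=cv2.connectedComponentsWithStats(m.astype(np.uint8))
for i in range(1,n):
    if st[i,4]>30 and 180<ce[i][0]<460 and ce[i][1]>120: 
        q=P[l==i]; print(ce[i].round(),st[i],q.min(0).round(),q.max(0).round())
E
```

```text
b1 [[616.0, -136.0, 6.0]]
b2 [[427.0, -47.0, 7.0]]
b3 [[440.0, -334.0, 9.0]]
orange [[532.0, 304.0, 43.0]]
upper [[561.0, 94.0, 141.0]]
bird [[522.0, -196.0, 55.0]]
cup [[357.0, -183.0, 32.0]]
mould [[620.0, -299.0, 95.0]]
fish [[659.0, 5.0, 69.0]]
table z 0.38764679029918625 0.28139447328237566
[308. 151.] [295 135  25  36 539] [615. -25.  12.] [710.  40.  75.]
[427. 169.] [ 405  153   47   33 1011] [ 585. -360.   12.] [ 659. -252.  103.]
[358. 170.] [352 165  13  11  41] [ 608. -142.   14.] [ 632. -114.   50.]
[229. 192.] [ 189  173   88   40 1659] [502.  84.  12.] [610. 313. 148.]
[384. 208.] [373 198  24  19 335] [ 500. -227.   18.] [ 548. -168.   66.]
[427. 240.] [425 234   5  13  45] [ 423. -319.   12.] [ 455. -310.   33.]
[378. 272.] [366 259  26  26 521] [ 325. -213.   23.] [ 389. -148.   65.]
[305. 383.] [ 264  364   83   36 1937] [  15. -107.   12.] [110. 109. 150.]
```

View pics/c1.png

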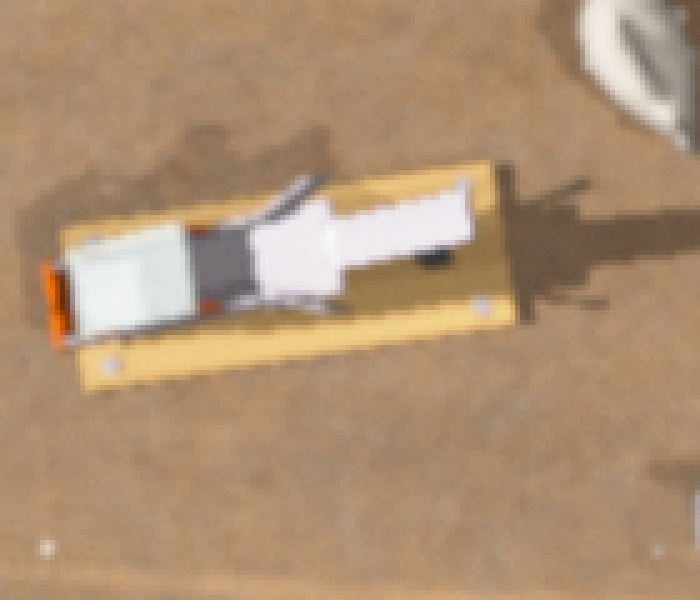

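View pics/c2.png

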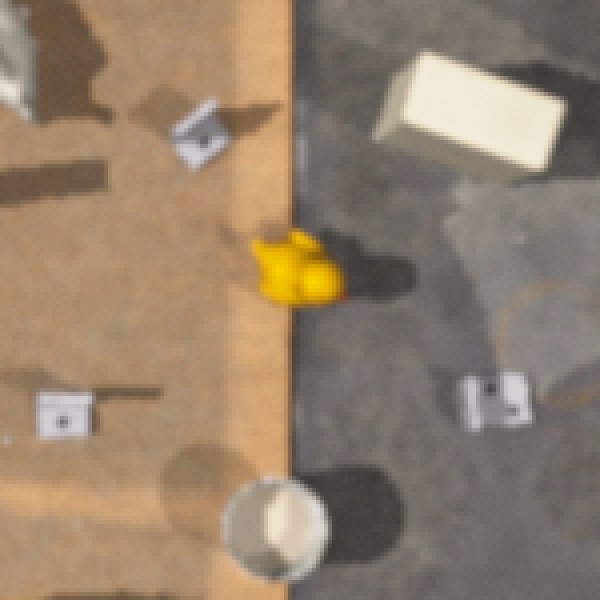

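View pics/c3.png

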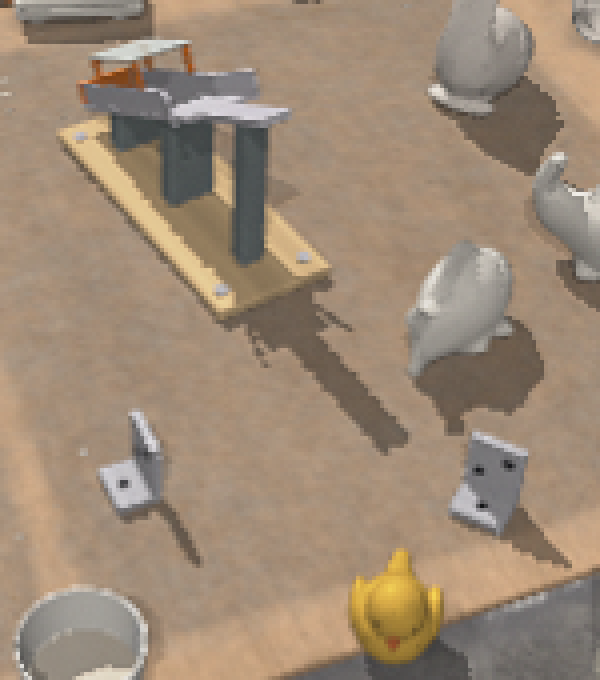

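```bash
python3 -m jog '[{"tx":-0.85,"ty":-1,"hand":1},{"tx":-0.85,"ty":-1,"hand":1},{"tx":-0.85,"ty":-1,"hand":1},{"tx":-0.85,"ty":-1,"hand":1},{"tx":-0.85,"ty":-1,"hand":1}]' 80; python3 -c "
from bench import *; print(sense()['joint_pos'].round(2))"
```

```text
[70.16  7.49 85.3   0.   87.26 -4.89]invalid input at $[0]: expected keys tx, ty, tz, ax, ay, az, hand
```

```bash
python3 -m jog '[{"tx":-0.85,"ty":-1,"hand":1},{"tx":-0.85,"ty":-1,"hand":1},{"tx":-0.85,"ty":-1,"hand":1},{"tx":-0.85,"ty":-1,"hand":1},{"tx":-0.85,"ty":-1,"hand":1}]' 80; python3 -c "
from bench import *; print(sense()['joint_pos'].round(2))"
```

```text
[70.16  7.49 85.3   0.   87.26 -4.89]invalid input at $[0]: expected keys tx, ty, tz, ax, ay, az, hand
```

```bash
python3 -m jog '[{"tx":-0.85,"ty":-1,"tz":0,"ax":0,"ay":0,"az":0,"hand":1},{"tx":-0.85,"ty":-1,"tz":0,"ax":0,"ay":0,"az":0,"hand":1},{"tx":-0.85,"ty":-1,"tz":0,"ax":0,"ay":0,"az":0,"hand":1},{"tx":-0.85,"ty":-1,"tz":0,"ax":0,"ay":0,"az":0,"hand":1},{"tx":-0.85,"ty":-1,"tz":0,"ax":0,"ay":0,"az":0,"hand":1}]' 80; python3 -c "
from bench import *; print(sense()['joint_pos'].round(2))"
```

```text
time: 0.67
tool_pos: [239.8, 399.5, 404.4]
tcp_rot: [-180.0, 0.0, 165.0]
ft_force: [0.6, -0.3, 0.8]
finger_gap: 85.6
[ 5.2730e+01 -1.3730e+01  1.0574e+02 -4.0000e-02  8.8030e+01 -2.2310e+01]
```

```bash
python3 -m jog '[{"tx":-0.9,"ty":-0.9,"tz":0,"ax":0,"ay":0,"az":0,"hand":1},{"tx":-0.9,"ty":-0.9,"tz":0,"ax":0,"ay":0,"az":0,"hand":1},{"tx":-0.9,"ty":-0.9,"tz":0,"ax":0,"ay":0,"az":0,"hand":1},{"tx":-0.9,"ty":-0.9,"tz":0,"ax":0,"ay":0,"az":0,"hand":1},{"tx":-0.9,"ty":-0.9,"tz":0,"ax":0,"ay":0,"az":0,"hand":1}]'; python3 -c "
from h import *; s=sense();print(s['joint_pos'].round(2))
d=snapshot('wrist'); cv2.imwrite('pics/w1.png',d['pixels'][:,:,::-1]); np.savez('w1.npz',**d)
R=d['R'];t=d['t'];print(-R.T@t)
"
```

```text
time: 1.08
tool_pos: [335.8, 233.7, 404.8]
tcp_rot: [-180.0, 0.1, 165.0]
ft_force: [-0.6, -0.1, 0.2]
finger_gap: 85.5
[ 2.7680e+01 -2.3590e+01  1.1344e+02 -7.0000e-02  9.0120e+01 -4.7290e+01]
[259.52899388 254.63768329 373.80147326]
```

View pics/w1.png

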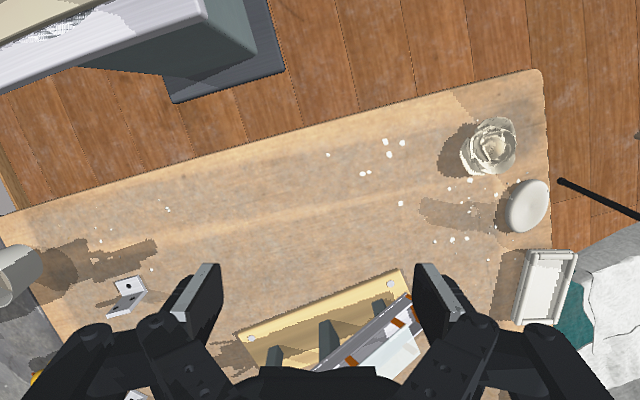

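```bash
python3 -m jog '[{"tx":-0.8,"ty":-0.8,"tz":0,"ax":0,"ay":0,"az":-0.17,"hand":1},{"tx":-0.8,"ty":-0.8,"tz":0,"ax":0,"ay":0,"az":-0.17,"hand":1},{"tx":-0.8,"ty":-0.8,"tz":0,"ax":0,"ay":0,"az":-0.17,"hand":1},{"tx":-0.8,"ty":-0.8,"tz":0,"ax":0,"ay":0,"az":-0.17,"hand":1},{"tx":-0.8,"ty":-0.8,"tz":0,"ax":0,"ay":0,"az":-0.17,"hand":1}]';python3 -m jog '[{"tx":-0.55,"ty":-0.57,"tz":0,"ax":0,"ay":0,"az":-0.17,"hand":1},{"tx":-0.55,"ty":-0.57,"tz":0,"ax":0,"ay":0,"az":-0.17,"hand":1},{"tx":-0.55,"ty":-0.57,"tz":0,"ax":0,"ay":0,"az":-0.17,"hand":1},{"tx":-0.55,"ty":-0.57,"tz":0,"ax":0,"ay":0,"az":-0.17,"hand":1}]'; python3 -c "
from h import *; s=sense();print(s['joint_pos'].round(2))
d=snapshot('wrist'); cv2.imwrite('pics/w2.png',d['pixels'][:,:,::-1]); np.savez('w2.npz',**d)
R=d['R'];t=d['t'];print(-R.T@t)
"
```

```text
time: 1.55
tool_pos: [421.4, 85.7, 404.8]
tcp_rot: [-179.9, 0.1, 172.5]
ft_force: [-0.2, -0.3, -0.2]
finger_gap: 85.3
time: 1.88
tool_pos: [493.2, -9.8, 403.9]
tcp_rot: [-179.9, 0.0, -179.9]
ft_force: [0.1, -0.5, -0.6]
finger_gap: 85.1
[ -7.06  -9.26 101.9   -0.12  87.34 -97.18]
[414.13666274  -9.70487575 372.99741735]
```

View pics/w2.png

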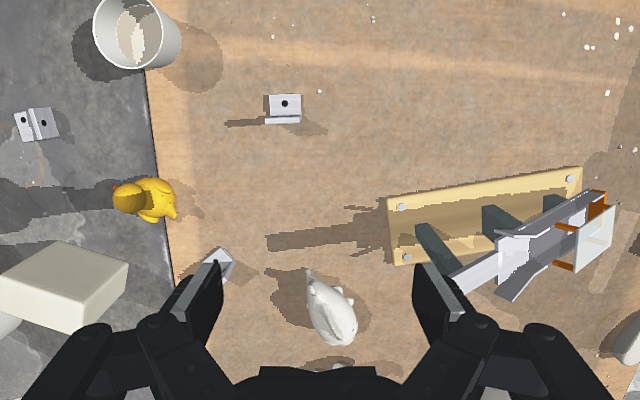

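```bash
python3 -c "
from h import *
d=dict(np.load('w2.npz'))
crop(d,250,80,320,135,'w2b.png',10)
crop(d,370,160,630,310,'w2c.png',3)
crop(d,0,90,70,150,'w2d.png',10)
P=cloud(d)
print(P[100,285].round(1),P[118,270].round(1),P[118,298].round(1), P[121,284])
print('rail',P[283,462].round(1),P[268,490].round(1),P[262,515].round(1))
m=(P[...,2]>10)&(P[...,2]<60); m[:, :240]=0; m[:,330:]=0; m[140:]=0
q=P[m]; print(q.min(0),q.max(0))
top=q[q[:,2]>40]; print(top.min(0),top.max(0),len(top),cv2.minAreaRect(top[:,:2].astype(np.float32)))
"
```

```text
[419.7 -44.4   6.2] [435.9 -55.5  45.6] [435.9 -28.5  45.4] [438.65236329 -41.98670434  46.4115498 ]
rail [564.6 112.9 131.2] [561.  146.  112.7] [564.4 180.   95.8]
[434.83759718 -61.4437129   10.26236021] [441.6098022  -27.27209839  48.15826456]
[434.90434375 -61.4437129   40.49490052] [441.6098022  -27.56587482  48.15826456] 214 ((438.2341613769531, -44.456756591796875), (5.895537853240967, 33.932621002197266), 2.128929853439331)
```

View pics/w2b.png

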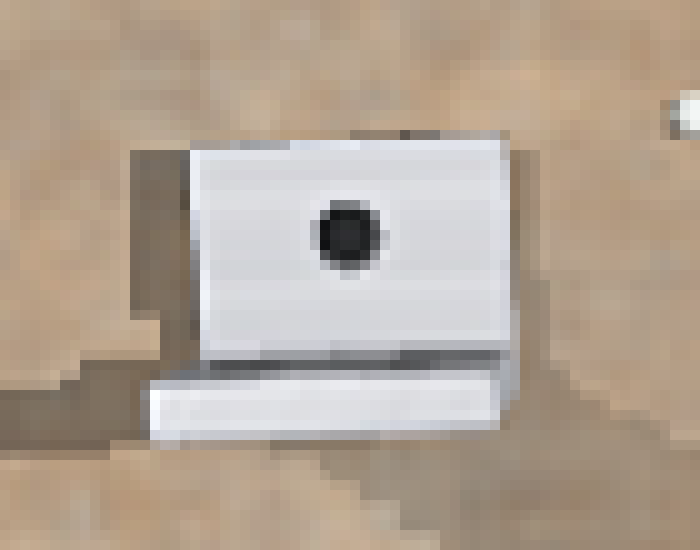

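View pics/w2c.png

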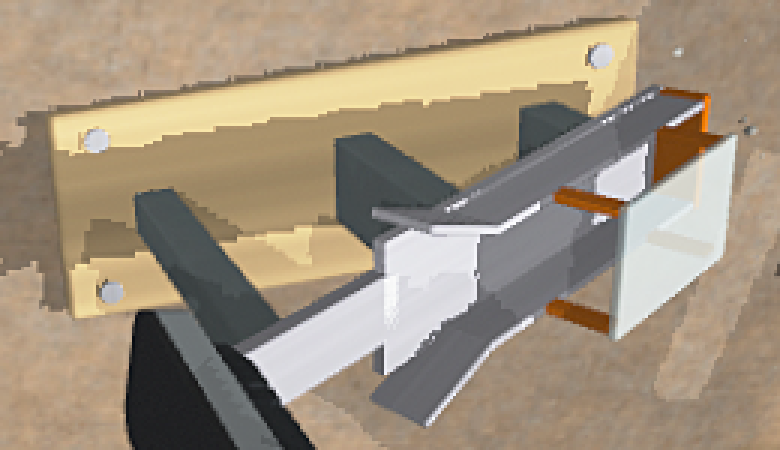

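View pics/w2d.png

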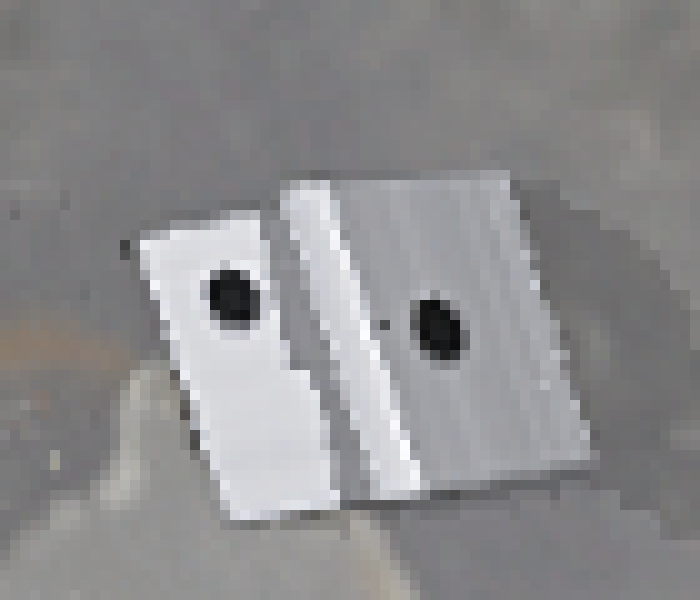

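```bash
python3 -c "
from h import *
d=dict(np.load('w2.npz')); S=np.load('s0.npz'); top={k[4:]:S[k] for k in S if k[:4]=='top_'}; side={k[5:]:S[k] for k in S if k[:5]=='side_'}
w=plane(d,[(386.7,197.7),(582,166.7),(395,266.7)],10); print('w base',w.round(1).tolist())
t=plane(top,[(180+63/5,140+228/5),(180+490/5,140+162/5),(180+515/5,140+322/5),(180+83/5,140+392/5)],10); print('t base',t.round(1).tolist())
s=plane(side,[(260+58/4,130+132/4),(260+222/4,130+318/4),(260+330/4,130+266/4)],10);print('s',s.round(1).tolist())
h=lambda a,b: np.degrees(np.arctan2(*(b-a)[1::-1]))
print('headings',h(w[0],w[1]),h(t[1],t[0]),h(t[2],t[3]),h(s[1],s[0]))
print('centers', (w[1]+w[2])/2,t.mean(0),(s[0]+s[2])/2)
P=cloud(d)
# rail cloud
m=np.zeros((400,640),np.uint8); cv2.fillPoly(m,[np.array([[457,283],[466,290],[496,275],[496,263],[490,263]])],1)
q=P[m>0]; q=q[(q[:,2]>60)&(q[:,2]<160)]
c=q.mean(0); u,sv,vt=np.linalg.svd(q-c,full_matrices=False); n=vt[2]*np.sign(vt[2][2]); print('rail plane n',n,'tilt',np.degrees(np.arccos(n[2])),'heading',np.degrees(np.arctan2(n[1],n[0])),c, sv)
P=cloud(top)
m=np.zeros((400,640),np.uint8); cv2.fillPoly(m,[np.array([[248,187],[272,180],[272,186],[248,191]])],1)
q=P[m>0];c=q.mean(0); u,sv,vt=np.linalg.svd(q-c,full_matrices=False); n=vt[2]*np.sign(vt[2][2]); print('rail plane n',n,'tilt',np.degrees(np.arccos(n[2])),'heading',np.degrees(np.arctan2(n[1],n[0])),c, sv)
"
```

```text
w base [[526.9, 69.8, 10.0], [488.3, 298.0, 10.0], [616.1, 86.4, 10.0]]
t base [[573.0, 312.1, 10.0], [612.7, 84.0, 10.0], [527.3, 68.7, 10.0], [485.5, 297.9, 10.0]]
s [[487.2, 290.4, 10.0], [526.6, 58.3, 10.0], [613.5, 80.1, 10.0]]
headings 99.61108219973458 99.87961163840932 100.33793786550422 99.6304238235352
centers [552.18309253 192.19272173  10.        ] [549.61364248 190.6762641   10.        ] [550.3237797  185.26012835  10.        ]
rail plane n [-0.05684212  0.46720193  0.88232155] tilt 28.076308109671118 heading 96.93679734929061 [564.96025851 133.05011056 120.45466615] [313.49100403  99.22671474  10.38524094]
rail plane n [-0.01188959  0.47003372  0.88256838] tilt 28.046245719279028 heading 91.44899882699609 [562.65757461 117.90459218 128.51970481] [257.57865644  51.40735263  22.03694066]
```

```bash
python3 -c "
from h import *
d=dict(np.load('w2.npz')); S=np.load('s0.npz'); top={k[4:]:S[k] for k in S if k[:4]=='top_'}; side={k[5:]:S[k] for k in S if k[:5]=='side_'}
zz=lambda x:30-x*np.sin(np.radians(28))
e=plane(top,[(180+470/5,140+180/5),(180+474/5,140+240/5)],zz(-245)); print(e.round(1),e.mean(0), np.linalg.norm(e[1]-e[0]))
r=plane(top,[(180+335/5,140+220/5),(180+343/5,140+263/5)],zz(-165)); print(r.round(1),r.mean(0))
o=plane(top,[(180+67/5,140+265/5),(180+73/5,140+345/5)],zz(0)+14); print('orange',o.round(1),o.mean(0))
crop(side,275,135,340,175,'s0c.png',12)
P=cloud(d)
for v in range(262,296,4):
  print(v,[(u,*P[v,u].round(0).astype(int)) for u in range(448,510,6) if P[v,u,2]>60])
"
```

```text
[[585.2  84.9 145. ]
 [556.4  82.3 145. ]] [570.77828138  83.580087   145.02053288] 28.967535975383914
[[568.9 153.8 107.5]
 [547.7 149.2 107.5]] [558.3270085  151.4677239  107.46280786]
orange [[550.  301.1  44. ]
 [508.4 296.4  44. ]] [529.18384526 298.7655427   44.        ]
262 [(448, np.int64(558), np.int64(109), np.int64(106)), (454, np.int64(557), np.int64(114), np.int64(108)), (472, np.int64(552), np.int64(126), np.int64(118)), (478, np.int64(551), np.int64(130), np.int64(120)), (484, np.int64(553), np.int64(137), np.int64(116)), (490, np.int64(555), np.int64(145), np.int64(112)), (496, np.int64(557), np.int64(152), np.int64(110)), (502, np.int64(559), np.int64(161), np.int64(105)), (508, np.int64(561), np.int64(169), np.int64(101))]
266 [(448, np.int64(558), np.int64(107), np.int64(113)), (454, np.int64(558), np.int64(112), np.int64(114)), (460, np.int64(557), np.int64(116), np.int64(116)), (466, np.int64(553), np.int64(118), np.int64(123)), (472, np.int64(552), np.int64(123), np.int64(124)), (478, np.int64(554), np.int64(130), np.int64(121)), (484, np.int64(557), np.int64(13
[... 2827 characters left out ...]
71), np.int64(107))]
290 [(448, np.int64(482), np.int64(39), np.int64(268)), (454, np.int64(487), np.int64(44), np.int64(262)), (460, np.int64(486), np.int64(46), np.int64(262)), (466, np.int64(573), np.int64(119), np.int64(129)), (496, np.int64(588), np.int64(160), np.int64(107)), (502, np.int64(586), np.int64(164), np.int64(110)), (508, np.int64(585), np.int64(169), np.int64(112))]
294 [(448, np.int64(483), np.int64(38), np.int64(270)), (454, np.int64(486), np.int64(43), np.int64(265)), (460, np.int64(486), np.int64(45), np.int64(265)), (496, np.int64(591), np.int64(159), np.int64(109)), (502, np.int64(588), np.int64(162), np.int64(114)), (508, np.int64(587), np.int64(167), np.int64(116))]
```

View pics/s0c.png

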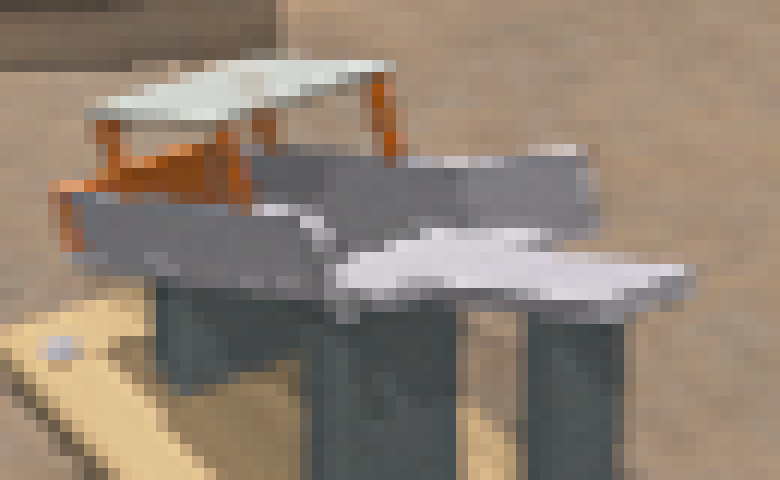

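```bash
cat >> h.py <<'E'
def Rt(yaw,a):
    # vertical-down tool at yaw, then turned by a deg about tool y
    return Ro.from_euler('z',yaw,degrees=True)*Ro.from_euler('x',180,degrees=True)*Ro.from_euler('y',a,degrees=True)
def go(G,yaw,a,back=0,L=151):
    s=sense(); R0=Ro.from_euler('xyz',s['tcp_rot'],degrees=True); R1=Rt(yaw,a)
    T=np.array(G,float)-(L+back)*R1.apply([0,0,1])
    dp=R0.inv().apply(T-s['tool_pos']); rv=(R0.inv()*R1).as_rotvec(degrees=True)
    print('TCP target',T.round(1),'t',(dp/150).round(3),'a',(rv/45).round(3),'mm',np.linalg.norm(dp).round(0),'deg',np.linalg.norm(rv).round(0))
D=np.array([np.cos(np.radians(99.8)),np.sin(np.radians(99.8)),0]); c28,s28=np.cos(np.radians(28)),np.sin(np.radians(28))
XL=c28*D+np.array([0,0,-s28]); ZL=s28*D+np.array([0,0,c28]); YL=np.cross(ZL,XL); RAIL=np.array([564.2,117.5,127.6])
def lane(x,y,z): return RAIL+(x+208)*XL+y*YL+z*ZL
E
python3 -c "
from h import *
go((438.2,-44.5,30),182,-36,50)
go((438.2,-44.5,30),182,-36,0)
"
```

```text
TCP target [320.1 -48.6 192.6] t [ 1.144 -0.269  1.41 ] a [-0.013 -0.802 -0.04 ] mm 275.0 deg 36.0
TCP target [349.5 -47.6 152.2] t [ 0.948 -0.263  1.68 ] a [-0.013 -0.802 -0.04 ] mm 292.0 deg 36.0
```

```bash
python3 -c "
import numpy as np
dat=[(599.8,403.6,7.516,85.329),(np.hypot(239.8,399.5),404.4,-13.73,105.74),(np.hypot(335.8,233.7),404.8,-23.59,113.44),(np.hypot(493.2,9.8),403.9,-9.26,101.9)]
A=[];b=[]
for r,z,q2,q3 in dat:
  p=np.radians(q2);s=np.radians(q2+q3)
  A.append([1,0,np.sin(p),np.sin(s),np.cos(s)]);b.append(r)
  A.append([0,1,np.cos(p),np.cos(s),-np.sin(s)]);b.append(z)
x,res,rk,sv=np.linalg.lstsq(np.array(A),np.array(b),rcond=None);print(x,res,sv, np.array(A)@x-b)
"
```

```text
[  5.16966761 130.14934902 366.63727539 550.47789224  62.76043519] [0.05607032] [3.45048667 2.82827531 0.30635874 0.02930526 0.01691344] [ 0.01128455  0.03099491  0.1429039  -0.11928263 -0.03200421  0.02862278
 -0.12218424  0.05966494]
```

```bash
python3 -m jog '[{"tx":0.6,"ty":-0.27,"tz":0.9,"ax":-0.01,"ay":-0.8,"az":-0.04,"hand":0.65},{"tx":0.6,"ty":-0.27,"tz":0.9,"ax":-0.01,"ay":-0.8,"az":-0.04,"hand":0.65},{"tx":0.6,"ty":-0.27,"tz":0.9,"ax":-0.01,"ay":-0.8,"az":-0.04,"hand":0.65},{"tx":0.6,"ty":-0.27,"tz":0.9,"ax":-0.01,"ay":-0.8,"az":-0.04,"hand":0.65},{"tx":0.6,"ty":-0.27,"tz":0.9,"ax":-0.01,"ay":-0.8,"az":-0.04,"hand":0.65}]'; python3 -c "
from h import *; s=sense();print(s['joint_pos'].round(2))
go((438.2,-44.5,30),182,-36,50)
"
```

```text
time: 2.35
tool_pos: [396.9, -45.6, 262.3]
tcp_rot: [180.0, 35.3, -177.8]
ft_force: [-10.2, 0.7, -2.8]
finger_gap: 55.8
[ -20.05  -40.76  143.18   17.86   45.77 -121.16]
TCP target [320.1 -48.6 192.6] t [ 0.687 -0.     0.083] a [ 0.004 -0.016  0.004] mm 104.0 deg 1.0
```

```bash
python3 -c "
from h import *
go((438.2,-44.5,30),182,-15,60)
"
```

```text
TCP target [383.6 -46.4 233.8] t [ 0.182 -0.002  0.103] a [0.003 0.451 0.005] mm 31.0 deg 20.0
```

```bash
python3 -m jog '[{"tx":0,"ty":0,"tz":0,"ax":0,"ay":0.15,"az":0,"hand":0.65},{"tx":0,"ty":0,"tz":0,"ax":0,"ay":0.45,"az":0,"hand":0.65},{"tx":0.18,"ty":0,"tz":0.1,"ax":0,"ay":0.45,"az":0,"hand":0.65},{"tx":0.18,"ty":0,"tz":0.1,"ax":0,"ay":0.45,"az":0,"hand":0.65}]'; python3 -c "
from h import *; s=sense();print(s['joint_pos'].round(2))
go((438.2,-44.5,30),182,-15,60)
go((438.2,-44.5,30),182,-15,0)
"
```

```text
time: 2.68
tool_pos: [385.8, -45.9, 238.7]
tcp_rot: [-180.0, 14.9, -177.7]
ft_force: [-1.9, 1.9, -1.0]
finger_gap: 55.2
[ -16.73  -28.45  135.26    5.57   59.18 -111.25]
TCP target [383.6 -46.4 233.8] t [ 0.023 -0.003  0.028] a [ 0.001 -0.002  0.005] mm 5.0 deg 0.0
TCP target [399.1 -45.9 175.9] t [ 0.022 -0.003  0.428] a [ 0.001 -0.002  0.005] mm 64.0 deg 0.0
```

```bash
python3 -c "
from h import *; s=sense();print(s['joint_pos'].round(2),s['tcp_rot'])
d=snapshot('wrist'); cv2.imwrite('pics/w3.png',d['pixels'][:,:,::-1]); np.savez('w3.npz',**d)
"
```

```text
[ -16.73  -28.45  135.26    5.57   59.18 -111.25] [-179.97940094   14.91024444 -177.74868711]
```

View pics/w3.png

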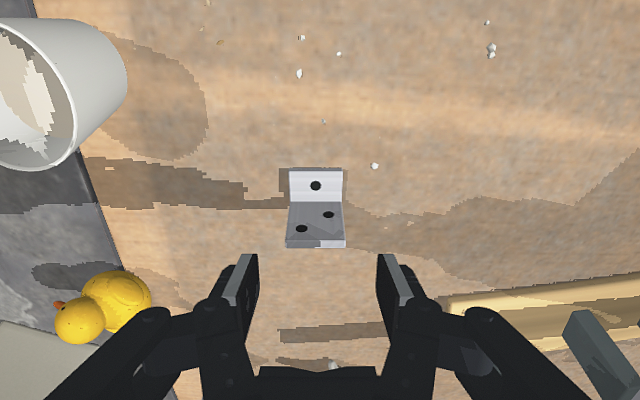

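The bracket is centred between the fingers: its top edge is at (286..345, 245) and the finger midline is at about column 318. I'll descend and grip.

```bash
python3 -m jog '[{"tx":0.02,"ty":0,"tz":0.2,"ax":0,"ay":0,"az":0,"hand":0.65},{"tx":0.02,"ty":0,"tz":0.43,"ax":0,"ay":0,"az":0,"hand":0.65},{"tx":0.02,"ty":0,"tz":0.43,"ax":0,"ay":0,"az":0,"hand":0.65},{"tx":0.02,"ty":0,"tz":0.43,"ax":0,"ay":0,"az":0,"hand":0.2},{"tx":0.02,"ty":0,"tz":0.43,"ax":0,"ay":0,"az":0,"hand":0.2}]' 80; python3 -m jog '[{"tx":0,"ty":0,"tz":0,"ax":0,"ay":0,"az":0,"hand":0.2},{"tx":0,"ty":0,"tz":0,"ax":0,"ay":0,"az":0,"hand":0.2}]' 80; python3 -c "
from h import *; s=sense();print(s['joint_pos'].round(2))
go((438.2,-44.5,30),182,-15,0)
d=snapshot('wrist'); cv2.imwrite('pics/w4.png',d['pixels'][:,:,::-1])
"
```

```text
time: 3.15
tool_pos: [402.7, -46.4, 180.1]
tcp_rot: [-179.9, 15.7, -177.8]
ft_force: [0.7, 0.2, -0.6]
finger_gap: 32.9
time: 3.32
tool_pos: [403.4, -47.0, 181.5]
tcp_rot: [-179.8, 15.8, -177.8]
ft_force: [-0.3, -0.6, -0.7]
finger_gap: 32.9
[ -16.13  -18.42  134.99    6.32   48.47 -111.89]
TCP target [399.1 -45.9 175.9] t [0.038 0.009 0.029] a [-0.003  0.019  0.005] mm 7.0 deg 1.0
```

View pics/w4.png

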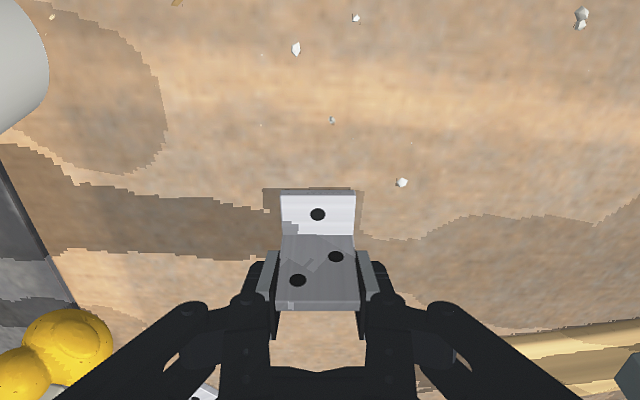

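```bash
cat >> h.py <<'E'
import json
def hold(name,org,Rb):
    "remember bracket pose in the tool frame (y centred in jaws)"
    s=sense(); R0=Ro.from_euler('xyz',s['tcp_rot'],degrees=True)
    o=R0.inv().apply(np.array(org)-s['tool_pos']); M=(R0.inv()*Ro.from_matrix(Rb)).as_matrix()
    print('org in tool',o.round(1)); print(M.round(3)); o[1]=0
    # snap: bracket y along +-tool y
    a=np.degrees(np.arctan2(M[0,0],M[2,0])); sg=np.sign(M[1,1])
    xb=np.array([np.sin(np.radians(a)),0,np.cos(np.radians(a))]); yb=np.array([0,sg,0]); M=np.c_[xb,yb,np.cross(xb,yb)]
    json.dump(dict(o=o.tolist(),M=M.tolist()),open(name+'.json','w')); print('a',a)
RL=np.c_[XL,YL,ZL]
def bgo(name,org,Rb=RL):
    j=json.load(open(name+'.json')); s=sense(); R0=Ro.from_euler('xyz',s['tcp_rot'],degrees=True)
    R1=Ro.from_matrix(Rb@np.array(j['M']).T); T=np.array(org)-R1.apply(j['o'])
    dp=R0.inv().apply(T-s['tool_pos']); rv=(R0.inv()*R1).as_rotvec(degrees=True)
    print('TCP',T.round(1),R1.as_euler('xyz',degrees=True).round(1),'t',(dp/150).round(3),'a',(rv/45).round(3),'mm',np.linalg.norm(dp).round(0),'deg',np.linalg.norm(rv).round(0))
E
python3 -c "
from h import *
h=np.radians(182.1); z=np.array([np.cos(h),np.sin(h),0]); x=np.array([0,0,-1.]); 
hold('b2',(441.2,-44.6,0),np.c_[x,np.cross(z,x),z])
bgo('b2',lane(-182,0,1.5)); bgo('b2',lane(-195,0,60))
R0=Ro.from_euler('xyz',sense()['tcp_rot'],degrees=True); print('up', R0.inv().apply([0,0,1]))
"
```

```text
org in tool [ 12.9   1.6 184.7]
[[ 0.272  0.002  0.962]
 [ 0.004 -1.     0.001]
 [ 0.962  0.003 -0.272]]
a 15.811185884090783
TCP [584.4   0.7 235.3] [180.  -46.2  99.8] t [-1.271  0.27  -0.016] a [-0.504  1.127  1.841] mm 195.0 deg 100.0
TCP [581.7  16.4 293.1] [180.  -46.2  99.8] t [-1.362  0.375 -0.39 ] a [-0.504  1.127  1.841] mm 220.0 deg 100.0
up [-0.27246637 -0.00355663 -0.96215873]
```

```bash
python3 -m jog '[{"tx":-0.1,"ty":0,"tz":-0.27,"ax":0,"ay":0,"az":0,"hand":0.2},{"tx":-0.3,"ty":0.05,"tz":-0.5,"ax":0,"ay":0.05,"az":0.05,"hand":0.2},{"tx":-0.5,"ty":0.1,"tz":-0.65,"ax":-0.05,"ay":0.15,"az":0.2,"hand":0.2},{"tx":-0.7,"ty":0.1,"tz":-0.75,"ax":-0.1,"ay":0.25,"az":0.35,"hand":0.2},{"tx":-0.9,"ty":0.1,"tz":-0.8,"ax":-0.14,"ay":0.33,"az":0.5,"hand":0.2}]' 80;  python3 -c "
from h import *; s=sense();print(s['joint_pos'].round(2))
bgo('b2',lane(-195,0,60))"
```

```text
time: 3.78
tool_pos: [501.6, -27.2, 336.8]
tcp_rot: [171.7, 1.0, 163.1]
ft_force: [0.9, 1.0, 0.6]
finger_gap: 32.5
[-12.1   -6.73 106.92   8.39  78.24 -86.86]
TCP [581.7  16.4 293.1] [180.  -46.2  99.8] t [-0.421  0.386  0.358] a [-0.395  0.834  1.391] mm 101.0 deg 75.0
```

```bash
python3 -m jog '[{"tx":-0.1,"ty":0.1,"tz":0,"ax":-0.05,"ay":0.1,"az":0.15,"hand":0.2},{"tx":-0.2,"ty":0.2,"tz":0,"ax":-0.1,"ay":0.2,"az":0.3,"hand":0.2},{"tx":-0.3,"ty":0.3,"tz":0,"ax":-0.14,"ay":0.3,"az":0.45,"hand":0.2},{"tx":-0.42,"ty":0.38,"tz":0,"ax":-0.18,"ay":0.4,"az":0.6,"hand":0.2},{"tx":-0.42,"ty":0.38,"tz":0,"ax":-0.2,"ay":0.42,"az":0.7,"hand":0.2}]' 80;  python3 -c "
from h import *; s=sense();print(s['joint_pos'].round(2))
bgo('b2',lane(-195,0,60))"
```

```text
time: 4.2
tool_pos: [578.6, 9.2, 341.1]
tcp_rot: [168.1, -22.8, 136.9]
ft_force: [1.1, 0.9, -1.1]
finger_gap: 32.3
[-11.36  11.67  89.3   22.05  92.13 -57.56]
TCP [581.7  16.4 293.1] [180.  -46.2  99.8] t [-0.107 -0.015  0.306] a [-0.214  0.426  0.729] mm 49.0 deg 39.0
```

```bash
python3 -m jog '[{"tx":0,"ty":0,"tz":0,"ax":-0.04,"ay":0.08,"az":0.14,"hand":0.2},{"tx":0,"ty":0,"tz":0.1,"ax":-0.08,"ay":0.16,"az":0.28,"hand":0.2},{"tx":-0.05,"ty":0,"tz":0.2,"ax":-0.13,"ay":0.25,"az":0.43,"hand":0.2},{"tx":-0.1,"ty":-0.01,"tz":0.3,"ax":-0.17,"ay":0.34,"az":0.58,"hand":0.2},{"tx":-0.11,"ty":-0.01,"tz":0.31,"ax":-0.21,"ay":0.43,"az":0.73,"hand":0.2}]' 80; python3 -c "
from h import *; s=sense();print(s['joint_pos'].round(2))
bgo('b2',lane(-195,0,60))
bgo('b2',lane(-185,0,2))"
```

```text
time: 4.62
tool_pos: [579.3, 15.9, 289.3]
tcp_rot: [178.5, -44.6, 103.5]
ft_force: [0.4, 0.2, -2.1]
finger_gap: 32.7
[-15.59  17.95  91.64  38.82  93.47 -34.22]
TCP [581.7  16.4 293.1] [180.  -46.2  99.8] t [ 0.017  0.017 -0.018] a [-0.025  0.036  0.058] mm 4.0 deg 3.0
TCP [584.8  -1.7 237.2] [180.  -46.2  99.8] t [-0.332  0.004  0.162] a [-0.025  0.036  0.058] mm 55.0 deg 3.0
```

```bash
python3 -m jog '[{"tx":-0.05,"ty":0.01,"tz":0.02,"ax":-0.02,"ay":0.04,"az":0.06,"hand":0.2},{"tx":-0.05,"ty":0.01,"tz":0.02,"ax":-0.02,"ay":0.04,"az":0.06,"hand":0.2},{"tx":-0.05,"ty":0.01,"tz":0.02,"ax":-0.02,"ay":0.04,"az":0.06,"hand":0.2}]' 80; python3 -c "
from h import *
bgo('b2',lane(-185,0,2))
d=snapshot('wrist'); cv2.imwrite('pics/w5.png',d['pixels'][:,:,::-1]);np.savez('w5.npz',**d)
d=snapshot('side'); crop(d,250,80,400,200,'s5.png',5)"
```

```text
time: 4.87
tool_pos: [582.1, 12.5, 284.2]
tcp_rot: [179.8, -46.1, 100.3]
ft_force: [0.6, 0.7, 0.1]
finger_gap: 32.6
TCP [584.8  -1.7 237.2] [180.  -46.2  99.8] t [-0.293  0.     0.147] a [-0.004  0.001  0.008] mm 49.0 deg 0.0
```

View pics/w5.png

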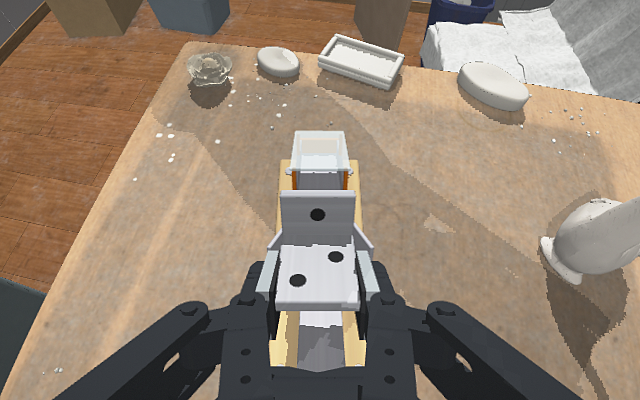

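View pics/s5.png

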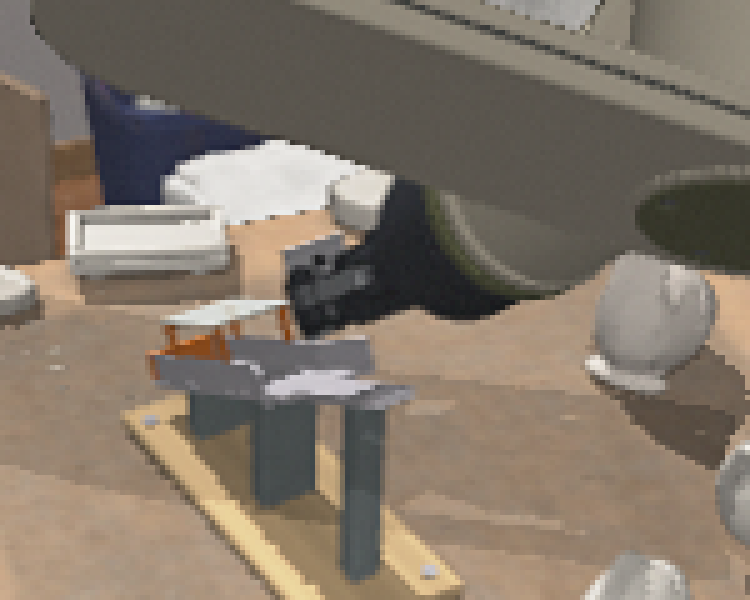

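The view along the lane shows the bracket (278..356, centre 317) lined up with the gate (293..348, centre 320.5) and the rail (centre about 322). I'll shift 2 mm to the right (tool +y) and lower.

```bash
python3 -m jog '[{"tx":-0.15,"ty":0.01,"tz":0.07,"ax":0,"ay":0,"az":0.01,"hand":0.2},{"tx":-0.24,"ty":0.015,"tz":0.13,"ax":0,"ay":0,"az":0.01,"hand":0.2},{"tx":-0.28,"ty":0.015,"tz":0.14,"ax":0,"ay":0,"az":0.01,"hand":0.2},{"tx":-0.28,"ty":0.015,"tz":0.14,"ax":0,"ay":0,"az":0.01,"hand":0.2}]' 80; python3 -c "
from h import *
print(sense()['joint_pos'].round(1))
bgo('b2',lane(-185,0,0))
d=snapshot('wrist'); cv2.imwrite('pics/w6.png',d['pixels'][:,:,::-1])
d=snapshot('side'); crop(d,250,80,400,200,'s6.png',5)"
```

```text
time: 5.3
tool_pos: [586.5, -0.3, 237.9]
tcp_rot: [-179.5, -46.2, 99.5]
ft_force: [-1.3, -0.5, -1.5]
finger_gap: 32.5
[-17.3  23.4  91.2  39.8  90.9 -35.7]
TCP [585.   -2.6 235.4] [180.  -46.2  99.8] t [-0.021 -0.013  0.002] a [-0.007 -0.001 -0.005] mm 4.0 deg 0.0
```

View pics/w6.png

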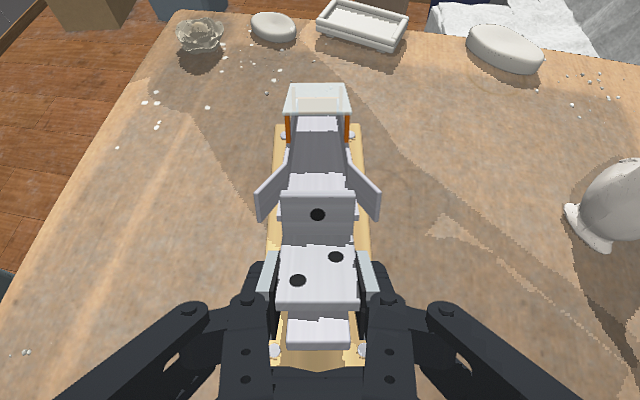

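View pics/s6.png

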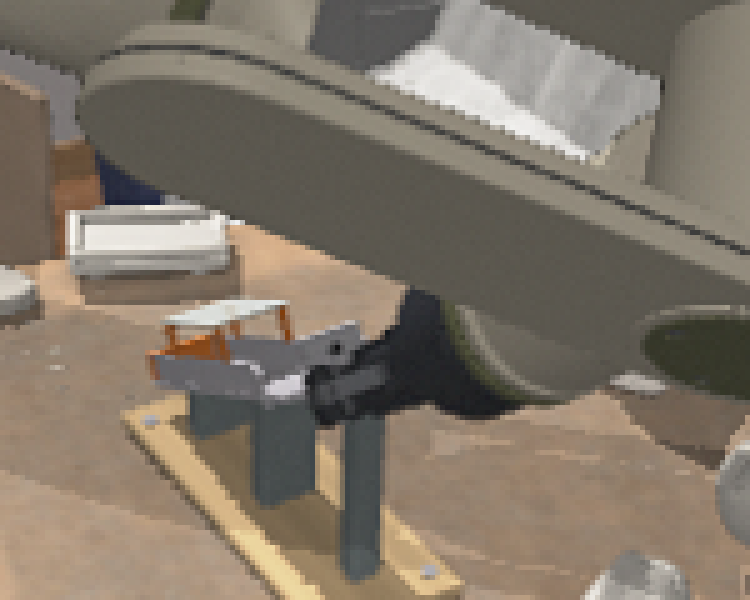

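The rail end (285..350) and the gate (about 317) are both centred on the bracket, which hovers roughly 2–3 mm above the rail. I'll lower 2 mm and release.

```bash
python3 -m jog '[{"tx":-0.013,"ty":0,"tz":0,"ax":0,"ay":0,"az":0,"hand":0.2},{"tx":-0.013,"ty":0,"tz":0,"ax":0,"ay":0,"az":0,"hand":0.2},{"tx":-0.013,"ty":0,"tz":0,"ax":0,"ay":0,"az":0,"hand":0.5},{"tx":-0.013,"ty":0,"tz":0,"ax":0,"ay":0,"az":0,"hand":0.65},{"tx":-0.013,"ty":0,"tz":0,"ax":0,"ay":0,"az":0,"hand":0.65}]' 80;python3 -m jog '[{"tx":0,"ty":0,"tz":0,"ax":0,"ay":0,"az":0,"hand":0.65},{"tx":0,"ty":0,"tz":0,"ax":0,"ay":0,"az":0,"hand":0.65},{"tx":0,"ty":0,"tz":0,"ax":0,"ay":0,"az":0,"hand":0.65}]'; python3 -c "
from h import *
d=snapshot('wrist'); cv2.imwrite('pics/w7.png',d['pixels'][:,:,::-1])"
```

```text
time: 5.82
tool_pos: [587.2, -1.6, 237.6]
tcp_rot: [-179.6, -46.2, 99.5]
ft_force: [-0.2, 0.3, -0.0]
finger_gap: 55.6
time: 6.07
tool_pos: [587.1, -1.6, 237.2]
tcp_rot: [-179.5, -46.2, 99.5]
ft_force: [0.3, 0.7, -0.0]
finger_gap: 55.4
```

View pics/w7.png

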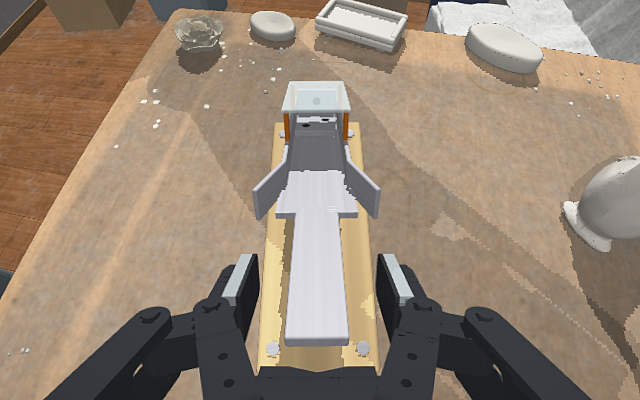

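The bracket has slid down under the gate to the stop, with its short leg visible through the gate at about (316,120). I'll retract and go on to the bracket near (616,-136).

```bash
sed -i 's/RAIL=np.array(\[564.2/RAIL=np.array([566.0/' h.py; python3 -m jog '[{"tx":0,"ty":0,"tz":-0.27,"ax":0,"ay":0,"az":0,"hand":0.65},{"tx":0.05,"ty":0,"tz":-0.5,"ax":0,"ay":0,"az":0,"hand":0.65},{"tx":0.2,"ty":0,"tz":-0.65,"ax":0.04,"ay":-0.08,"az":-0.14,"hand":0.65}]'; python3 -c "
from h import *; print(sense()['joint_pos'].round(1))
go((662,-106,229),205,0)"
```

```text
time: 6.37
tool_pos: [595.6, -53.6, 325.2]
tcp_rot: [176.7, -42.7, 107.3]
ft_force: [0.1, -0.4, -0.3]
finger_gap: 55.7
[-20.7  20.2  84.4  35.3 100.1 -38.2]
TCP target [ 662. -106.  380.] t [-0.094  0.352 -0.564] a [ 0.86  -0.647 -2.086] mm 101.0 deg 106.0
```

```bash
python3 -m jog '[{"tx":0,"ty":0.1,"tz":-0.15,"ax":0.06,"ay":-0.05,"az":-0.14,"hand":0.65},{"tx":0,"ty":0.2,"tz":-0.3,"ax":0.12,"ay":-0.09,"az":-0.28,"hand":0.65},{"tx":-0.05,"ty":0.3,"tz":-0.45,"ax":0.18,"ay":-0.14,"az":-0.43,"hand":0.65},{"tx":-0.09,"ty":0.35,"tz":-0.56,"ax":0.23,"ay":-0.18,"az":-0.57,"hand":0.65},{"tx":-0.09,"ty":0.35,"tz":-0.56,"ax":0.29,"ay":-0.22,"az":-0.71,"hand":0.65}]'; python3 -c "
from h import *; print(sense()['joint_pos'].round(1))
go((662,-106,229),205,0)"
```

```text
time: 6.78
tool_pos: [663.6, -104.1, 383.6]
tcp_rot: [167.6, -27.5, 145.0]
ft_force: [-0.2, -0.2, 0.2]
finger_gap: 55.4
[-18.7  29.8  63.   20.6 109.2 -67.7]
TCP target [ 662. -106.  380.] t [-0.01  -0.02   0.018] a [ 0.565 -0.412 -1.367] mm 4.0 deg 69.0
```

```bash
python3 -m jog '[{"tx":0,"ty":0,"tz":0,"ax":0.06,"ay":-0.05,"az":-0.14,"hand":0.65},{"tx":0,"ty":0,"tz":0,"ax":0.12,"ay":-0.09,"az":-0.28,"hand":0.65},{"tx":0,"ty":0,"tz":0,"ax":0.18,"ay":-0.14,"az":-0.43,"hand":0.65},{"tx":0,"ty":0,"tz":0,"ax":0.24,"ay":-0.18,"az":-0.57,"hand":0.65},{"tx":0,"ty":0,"tz":0,"ax":0.29,"ay":-0.22,"az":-0.71,"hand":0.65}]'; python3 -c "
from h import *; print(sense()['joint_pos'].round(1))
go((662,-106,229),205,0)"
```

```text
time: 7.2
tool_pos: [662.0, -101.6, 381.1]
tcp_rot: [170.3, -11.6, 176.2]
ft_force: [-0.2, -0.2, -0.4]
finger_gap: 55.7
[-15.2  25.5  67.    7.3 100.7 -99.8]
TCP target [ 662. -106.  380.] t [-0.004 -0.03   0.002] a [ 0.275 -0.198 -0.659] mm 4.0 deg 33.0
```

```bash
python3 -m jog '[{"tx":0,"ty":0,"tz":0,"ax":0.06,"ay":-0.04,"az":-0.14,"hand":0.65},{"tx":0,"ty":-0.03,"tz":0,"ax":0.12,"ay":-0.08,"az":-0.28,"hand":0.65},{"tx":0,"ty":-0.03,"tz":0,"ax":0.18,"ay":-0.12,"az":-0.42,"hand":0.65},{"tx":0,"ty":-0.03,"tz":0,"ax":0.23,"ay":-0.16,"az":-0.55,"hand":0.65},{"tx":0,"ty":-0.03,"tz":0,"ax":0.28,"ay":-0.2,"az":-0.66,"hand":0.65}]'; python3 -c "
from h import *; print(sense()['joint_pos'].round(1))
d=snapshot('wrist'); cv2.imwrite('pics/w8.png',d['pixels'][:,:,::-1]);np.savez('w8.npz',**d)"
```

```text
time: 7.62
tool_pos: [661.4, -106.0, 380.4]
tcp_rot: [-179.8, 0.0, -155.0]
ft_force: [-0.1, 0.5, 0.1]
finger_gap: 55.8
[ -13.4   18.8   74.8   -0.2   86.3 -128.5]
```

View pics/w8.png

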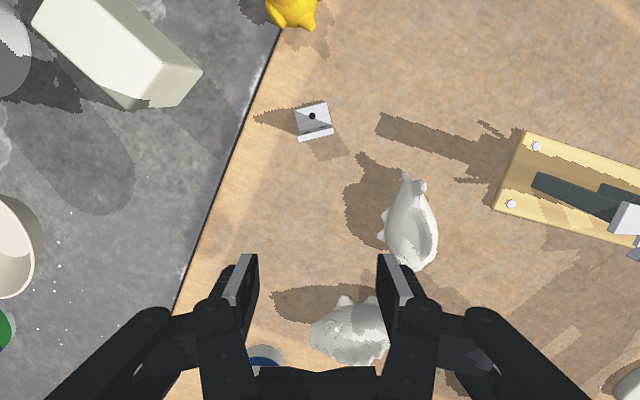

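```bash
python3 -c "
from h import *
d=dict(np.load('w8.npz')); P=cloud(d)
m=(P[...,2]>10)&(P[...,2]<60); m[:, :285]=0; m[:,345:]=0; m[160:]=0; m[:90]=0
q=P[m]; print(len(q),q.min(0).round(1),q.max(0).round(1))
t=q[q[:,2]>42]; r=cv2.minAreaRect(t[:,:2].astype(np.float32)); print(len(t),t.mean(0),r)
crop(d,280,90,350,155,'w8b.png',10)
S=np.load('s0.npz'); top={k[4:]:S[k] for k in S if k[:4]=='top_'}; side={k[5:]:S[k] for k in S if k[:5]=='side_'}
"
```

```text
376 [ 609.8 -141.4   10.6] [ 634.6 -112.5   47.6]
266 [ 622.26972182 -126.95470995   45.52147169] ((622.4852905273438, -126.8327407836914), (6.379473686218262, 33.89995574951172), 38.924041748046875)
```

View pics/w8b.png

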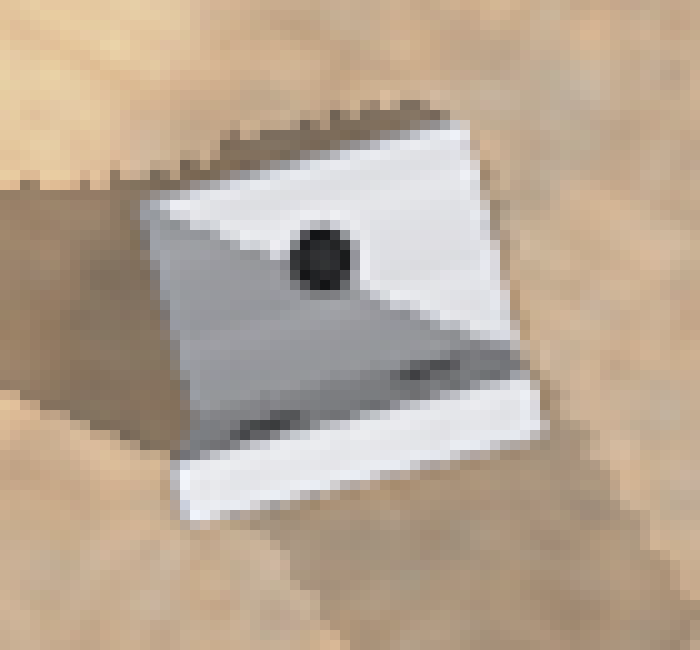

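```bash
python3 -c "
from h import *
go((622.4,-126.9,32),218.5,0,70)"
```

```text
TCP target [ 622.4 -126.9  253. ] t [ 0.298 -0.009  0.851] a [-0.01   0.003 -0.292] mm 135.0 deg 13.0
```

```bash
python3 -m jog '[{"tx":0.1,"ty":0,"tz":0.25,"ax":0,"ay":0,"az":-0.1,"hand":0.65},{"tx":0.2,"ty":0,"tz":0.5,"ax":0,"ay":0,"az":-0.2,"hand":0.65},{"tx":0.3,"ty":-0.01,"tz":0.75,"ax":0,"ay":0,"az":-0.29,"hand":0.65},{"tx":0.3,"ty":-0.01,"tz":0.85,"ax":0,"ay":0,"az":-0.29,"hand":0.65},{"tx":0.3,"ty":-0.01,"tz":0.85,"ax":0,"ay":0,"az":-0.29,"hand":0.65}]';python3 -c "
from h import *; print(sense()['joint_pos'].round(1))
d=snapshot('wrist'); cv2.imwrite('pics/w9.png',d['pixels'][:,:,::-1]);np.savez('w9.npz',**d)
go((622.4,-126.9,32),219,0)
go((622.4,-126.9,32),219,-10)"
```

```text
time: 8.08
tool_pos: [618.0, -126.3, 246.7]
tcp_rot: [179.6, -0.4, -142.4]
ft_force: [-0.0, 0.0, -0.8]
finger_gap: 55.6
[-1.620e+01  1.940e+01  8.840e+01 -1.000e-01  7.280e+01 -1.437e+02]
TCP target [ 622.4 -126.9  183. ] t [-0.014 -0.014  0.449] a [ 0.004 -0.005 -0.031] mm 67.0 deg 1.0
TCP target [ 602.  -143.4  180.7] t [ 0.161 -0.019  0.465] a [ 0.001 -0.228 -0.031] mm 74.0 deg 10.0
```

View pics/w9.png

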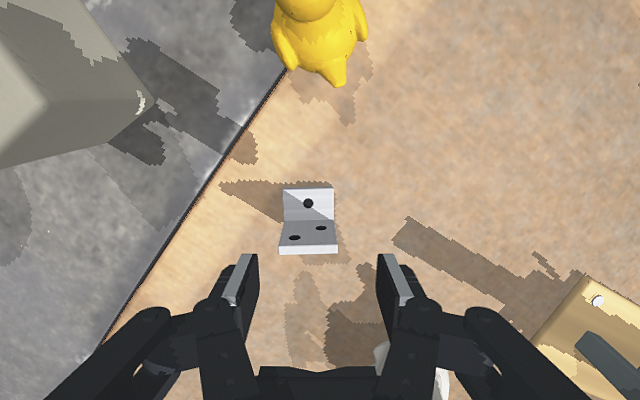

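```bash
python3 -c "
from h import *
d=dict(np.load('w9.npz')); P=cloud(d)
m=(P[...,2]>10)&(P[...,2]<60); m[:, :265]=0; m[:,345:]=0; m[260:]=0; m[170:]=m[170:];m[:170]=0
q=P[m]; t=q[q[:,2]>42]; r=cv2.minAreaRect(t[:,:2].astype(np.float32)); print(len(t),t.mean(0),t.max(0),r)
print(plane(d,[(279,252),(338.5,252)],46))
print('proj of expected',proj(d,[(622.4,-126.9,46)]), 'tip mid', proj(d,sense()['tool_pos']+np.array([0,0,-170.])))
"
```

```text
700 [ 622.1938235  -127.58994963   45.38041736] [ 635.48992434 -112.97339361   47.68169299] ((622.7010498046875, -127.42486572265625), (6.888697147369385, 33.76484680175781), 38.44514465332031)
[[ 633.82954303 -139.13867773   46.        ]
 [ 613.37739968 -112.39298955   46.        ]]
proj of expected [[308.4453711  249.38882956]] tip mid [[311.32421869 278.24651802]]
```

```bash
python3 -m jog '[{"tx":-0.01,"ty":-0.016,"tz":0.2,"ax":0,"ay":0,"az":-0.03,"hand":0.65},{"tx":-0.01,"ty":-0.016,"tz":0.43,"ax":0,"ay":0,"az":-0.03,"hand":0.65},{"tx":-0.01,"ty":-0.016,"tz":0.43,"ax":0,"ay":0,"az":-0.03,"hand":0.65},{"tx":-0.01,"ty":-0.016,"tz":0.43,"ax":0,"ay":0,"az":-0.03,"hand":0.2},{"tx":-0.01,"ty":-0.016,"tz":0.43,"ax":0,"ay":0,"az":-0.03,"hand":0.2}]' 80; python3 -m jog '[{"tx":0,"ty":0,"tz":0,"ax":0,"ay":0,"az":0,"hand":0.2},{"tx":0,"ty":0,"tz":0,"ax":0,"ay":0,"az":0,"hand":0.2}]' 80; python3 -c "
from h import *; s=sense();print(s['joint_pos'].round(2))
d=snapshot('wrist'); cv2.imwrite('pics/w10.png',d['pixels'][:,:,::-1])
h=np.radians(218.7); z=np.array([np.cos(h),np.sin(h),0]); x=np.array([0,0,-1.]); 
hold('b1',np.array([622.4,-127.2,0])-3*z,np.c_[x,np.cross(z,x),z])
bgo('b1',lane(-195,0,60))
"
```

```text
time: 8.55
tool_pos: [625.4, -127.9, 191.6]
tcp_rot: [-179.7, 0.1, -140.9]
ft_force: [-1.8, 1.1, 0.5]
finger_gap: 32.8
time: 8.72
tool_pos: [625.4, -128.0, 191.7]
tcp_rot: [-179.7, 0.1, -140.9]
ft_force: [2.0, 0.4, 4.5]
finger_gap: 32.1
[-1.6140e+01  2.3910e+01  8.9030e+01 -1.3000e-01  6.6730e+01 -1.4519e+02]
org in tool [ -0.9   3.6 191.6]
[[ 0.002  0.007  1.   ]
 [ 0.006 -1.     0.007]
 [ 1.     0.006 -0.002]]
a 0.10101419736405222
TCP [587.9  -9.5 265.5] [180.  -61.9  99.8] t [-0.306  0.767 -0.497] a [-1.411  0.833  2.348] mm 145.0 deg 129.0
```

View pics/w10.png

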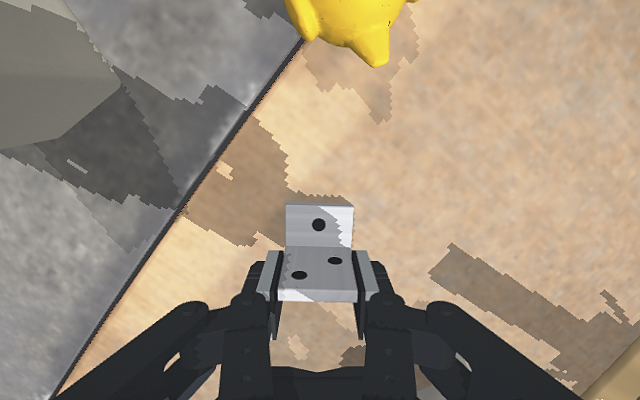

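```bash
python3 -m jog '[{"tx":0,"ty":0,"tz":-0.2,"ax":0,"ay":0,"az":0,"hand":0.2},{"tx":0,"ty":0.05,"tz":-0.45,"ax":0,"ay":0,"az":0.1,"hand":0.2},{"tx":0,"ty":0.15,"tz":-0.65,"ax":-0.05,"ay":0.04,"az":0.22,"hand":0.2},{"tx":0,"ty":0.25,"tz":-0.85,"ax":-0.13,"ay":0.08,"az":0.35,"hand":0.2},{"tx":-0.05,"ty":0.35,"tz":-1,"ax":-0.2,"ay":0.12,"az":0.48,"hand":0.2}]' 80;  python3 -c "
from h import *; s=sense();print(s['joint_pos'].round(2))
bgo('b1',lane(-195,0,90))"
```

```text
time: 9.18
tool_pos: [596.1, -82.0, 343.2]
tcp_rot: [172.4, -6.9, -162.4]
ft_force: [1.1, 0.5, -1.3]
finger_gap: 31.9
[ -13.66   14.64   83.96    2.96   91.24 -120.99]
TCP [585.5   4.3 292. ] [180.  -61.9  99.8] t [-0.147  0.522  0.399] a [-1.135  0.769  1.883] mm 101.0 deg 105.0
```

```bash
python3 -m jog '[{"tx":0,"ty":0.1,"tz":0,"ax":-0.07,"ay":0.05,"az":0.12,"hand":0.2},{"tx":0,"ty":0.2,"tz":0,"ax":-0.15,"ay":0.1,"az":0.25,"hand":0.2},{"tx":0,"ty":0.3,"tz":0,"ax":-0.22,"ay":0.15,"az":0.37,"hand":0.2},{"tx":-0.05,"ty":0.4,"tz":0,"ax":-0.3,"ay":0.2,"az":0.5,"hand":0.2},{"tx":-0.05,"ty":0.45,"tz":0,"ax":-0.37,"ay":0.25,"az":0.62,"hand":0.2}]' 80;  python3 -c "
from h import *; s=sense();print(s['joint_pos'].round(2))
bgo('b1',lane(-195,0,90))"
```

```text
time: 9.6
tool_pos: [584.4, -14.0, 348.2]
tcp_rot: [162.3, -24.4, 172.2]
ft_force: [-0.2, 0.1, -0.8]
finger_gap: 32.1
[-11.65  18.79  80.84  16.7  105.16 -89.17]
TCP [585.5   4.3 292. ] [180.  -61.9  99.8] t [-0.146  0.011  0.366] a [-0.763  0.516  1.265] mm 59.0 deg 70.0
```

```bash
python3 -m jog '[{"tx":0,"ty":0,"tz":0,"ax":-0.07,"ay":0.05,"az":0.12,"hand":0.2},{"tx":0,"ty":0,"tz":0,"ax":-0.15,"ay":0.1,"az":0.25,"hand":0.2},{"tx":0,"ty":0,"tz":0.05,"ax":-0.22,"ay":0.15,"az":0.37,"hand":0.2},{"tx":-0.05,"ty":0,"tz":0.1,"ax":-0.3,"ay":0.2,"az":0.5,"hand":0.2},{"tx":-0.05,"ty":0,"tz":0.15,"ax":-0.37,"ay":0.25,"az":0.62,"hand":0.2}]' 80;  python3 -c "
from h import *; s=sense();print(s['joint_pos'].round(2))
bgo('b1',lane(-195,0,70))"
```

```text
time: 10.02
tool_pos: [583.7, -8.8, 324.5]
tcp_rot: [161.3, -44.1, 144.4]
ft_force: [1.2, 0.9, -1.3]
finger_gap: 32.0
[-15.9   22.91  82.18  33.56 108.59 -61.59]
TCP [587.1  -4.9 274.3] [180.  -61.9  99.8] t [-0.236 -0.043  0.236] a [-0.39   0.269  0.643] mm 50.0 deg 36.0
```

```bash
python3 -m jog '[{"tx":0,"ty":0,"tz":0,"ax":-0.07,"ay":0.05,"az":0.12,"hand":0.2},{"tx":-0.05,"ty":0,"tz":0.05,"ax":-0.15,"ay":0.1,"az":0.25,"hand":0.2},{"tx":-0.1,"ty":-0.02,"tz":0.1,"ax":-0.23,"ay":0.16,"az":0.38,"hand":0.2},{"tx":-0.2,"ty":-0.04,"tz":0.2,"ax":-0.31,"ay":0.21,"az":0.51,"hand":0.2},{"tx":-0.24,"ty":-0.04,"tz":0.24,"ax":-0.39,"ay":0.27,"az":0.64,"hand":0.2}]' 80;  python3 -c "
from h import *; s=sense();print(s['joint_pos'].round(2))
bgo('b1',lane(-192,0,50))"
```

```text
time: 10.43
tool_pos: [586.9, -4.5, 271.7]
tcp_rot: [179.5, -61.8, 100.8]
ft_force: [-0.3, -0.1, -1.7]
finger_gap: 32.1
[-20.04  25.93  88.86  51.03 101.85 -37.02]
TCP [588.3 -11.5 255.3] [180.  -61.9  99.8] t [-0.119  0.     0.009] a [-0.009  0.002  0.01 ] mm 18.0 deg 1.0
```

```bash
python3 -m jog '[{"tx":-0.12,"ty":0,"tz":0.01,"ax":-0.01,"ay":0,"az":0.01,"hand":0.2},{"tx":-0.12,"ty":0,"tz":0.01,"ax":-0.01,"ay":0,"az":0.01,"hand":0.2},{"tx":-0.12,"ty":0,"tz":0.01,"ax":-0.01,"ay":0,"az":0.01,"hand":0.2}]' 80;  python3 -c "
from h import *
bgo('b1',lane(-188,0,2))
d=snapshot('wrist'); cv2.imwrite('pics/w11.png',d['pixels'][:,:,::-1])
d=snapshot('side'); crop(d,250,80,400,200,'s11.png',5)"
```

```text
time: 10.68
tool_pos: [588.4, -11.6, 256.5]
tcp_rot: [179.5, -61.7, 100.6]
ft_force: [0.1, 0.3, -0.5]
finger_gap: 32.0
TCP [591.5 -30.3 211. ] [180.  -61.9  99.8] t [-0.327 -0.003  0.033] a [-0.003  0.004  0.008] mm 49.0 deg 0.0
```

View pics/w11.png

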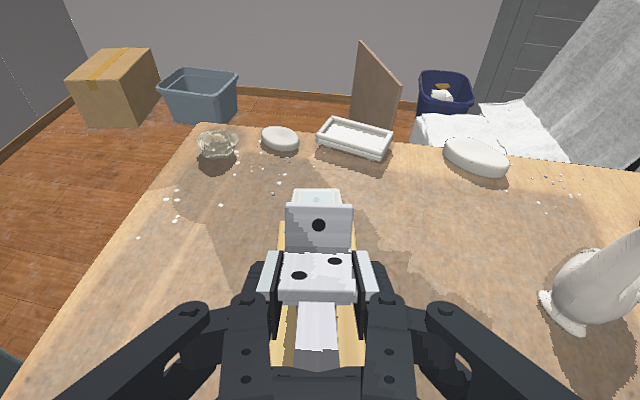

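View pics/s11.png

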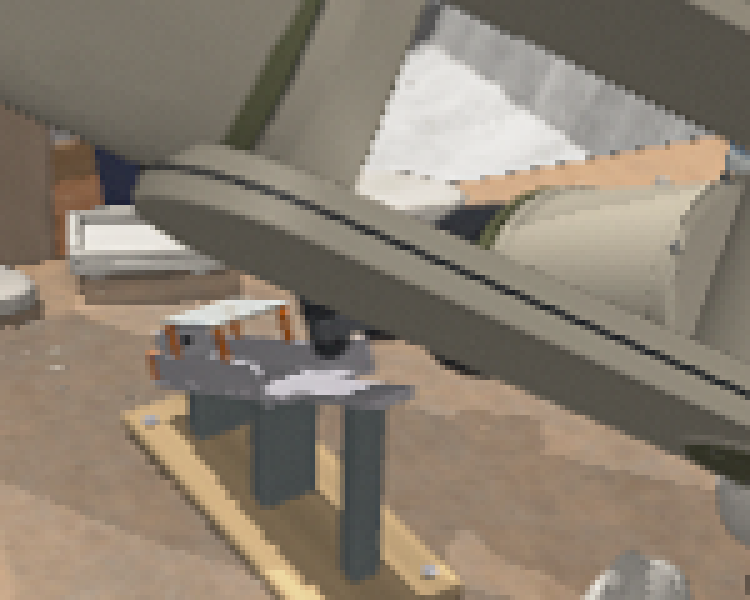

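The bracket (286..354) is aligned with the gate (293..340) and the rail. Lowering.

```bash
python3 -m jog '[{"tx":-0.15,"ty":0,"tz":0.01,"ax":0,"ay":0,"az":0.01,"hand":0.2},{"tx":-0.25,"ty":-0.005,"tz":0.02,"ax":0,"ay":0,"az":0.01,"hand":0.2},{"tx":-0.31,"ty":-0.005,"tz":0.03,"ax":0,"ay":0,"az":0.01,"hand":0.2},{"tx":-0.31,"ty":-0.005,"tz":0.03,"ax":0,"ay":0,"az":0.01,"hand":0.2}]' 80;  python3 -c "
from h import *
bgo('b1',lane(-188,0,0))
print(sense()['joint_pos'].round(1))
d=snapshot('wrist'); cv2.imwrite('pics/w12.png',d['pixels'][:,:,::-1])
d=snapshot('side'); crop(d,250,80,400,200,'s12.png',5)"
```

```text
time: 11.12
tool_pos: [591.0, -29.3, 212.5]
tcp_rot: [-179.6, -61.7, 99.5]
ft_force: [0.7, -0.7, -0.3]
finger_gap: 31.8
TCP [591.7 -31.2 209.3] [180.  -61.9  99.8] t [-0.025  0.002 -0.001] a [-0.003  0.004 -0.003] mm 4.0 deg 0.0
[-22.   32.3  87.3  49.3  99.9 -41.3]
```

View pics/w12.png

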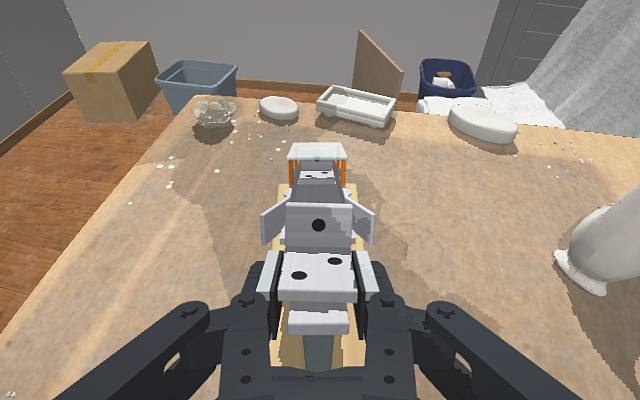

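View pics/s12.png

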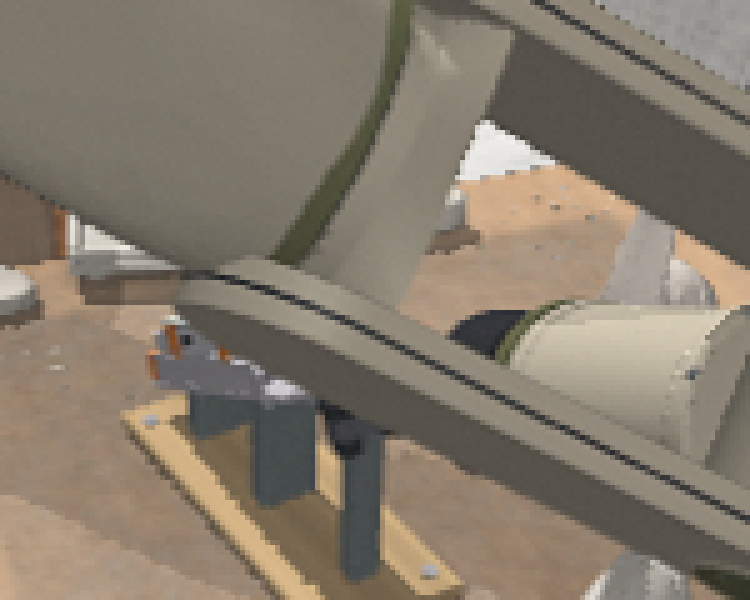

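```bash
python3 -m jog '[{"tx":-0.016,"ty":0,"tz":0,"ax":0,"ay":0,"az":0,"hand":0.2},{"tx":-0.016,"ty":0,"tz":0,"ax":0,"ay":0,"az":0,"hand":0.2},{"tx":-0.016,"ty":0,"tz":0,"ax":0,"ay":0,"az":0,"hand":0.5},{"tx":-0.016,"ty":0,"tz":0,"ax":0,"ay":0,"az":0,"hand":0.65},{"tx":-0.016,"ty":0,"tz":0,"ax":0,"ay":0,"az":0,"hand":0.65}]' 80;python3 -m jog '[{"tx":0,"ty":0,"tz":0,"ax":0,"ay":0,"az":0,"hand":0.65},{"tx":0,"ty":0,"tz":0,"ax":0,"ay":0,"az":0,"hand":0.65},{"tx":0,"ty":0,"tz":0,"ax":0,"ay":0,"az":0,"hand":0.65},{"tx":0,"ty":0,"tz":0,"ax":0,"ay":0,"az":0,"hand":0.65}]'; python3 -c "
from h import *
d=snapshot('wrist'); cv2.imwrite('pics/w13.png',d['pixels'][:,:,::-1])"
```

```text
time: 11.63
tool_pos: [591.5, -30.3, 211.6]
tcp_rot: [-179.8, -61.7, 99.7]
ft_force: [-0.8, 0.9, -0.6]
finger_gap: 55.7
time: 11.97
tool_pos: [591.3, -30.4, 211.2]
tcp_rot: [-179.7, -61.7, 99.6]
ft_force: [0.0, 0.5, 0.9]
finger_gap: 55.6
```

View pics/w13.png

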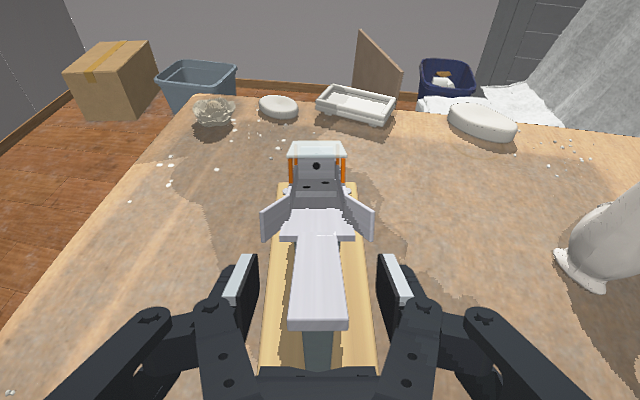

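The second bracket is queued behind the first, short leg downhill (hole at (316,166)). Now for the flat bracket.

```bash
python3 -m jog '[{"tx":0,"ty":0,"tz":-0.27,"ax":0,"ay":0,"az":0,"hand":0.65},{"tx":0.1,"ty":0,"tz":-0.5,"ax":0,"ay":-0.1,"az":0,"hand":0.65},{"tx":0.3,"ty":0,"tz":-0.65,"ax":0,"ay":-0.25,"az":0,"hand":0.65},{"tx":0.5,"ty":0,"tz":-0.8,"ax":0,"ay":-0.4,"az":0,"hand":0.65},{"tx":0.65,"ty":0,"tz":-0.95,"ax":0,"ay":-0.55,"az":0,"hand":0.65}]'; python3 -c "
from h import *; print(sense()['joint_pos'].round(1))
go((460,-385,200),111,0)"
```

```text
time: 12.43
tool_pos: [605.4, -109.3, 367.5]
tcp_rot: [-180.0, -36.6, 99.7]
ft_force: [-0.1, 0.6, -0.2]
finger_gap: 55.0
[-24.   19.5  79.2  30.5 101.9 -32.8]
TCP target [ 460. -385.  351.] t [-1.388 -1.266 -0.895] a [ 0.08  -0.812 -0.242] mm 312.0 deg 38.0
```

```bash
python3 -m jog '[{"tx":-0.17,"ty":-0.16,"tz":-0.11,"ax":0.01,"ay":-0.1,"az":-0.03,"hand":0.65},{"tx":-0.34,"ty":-0.32,"tz":-0.22,"ax":0.02,"ay":-0.2,"az":-0.06,"hand":0.65},{"tx":-0.52,"ty":-0.48,"tz":-0.33,"ax":0.03,"ay":-0.3,"az":-0.09,"hand":0.65},{"tx":-0.7,"ty":-0.63,"tz":-0.45,"ax":0.04,"ay":-0.4,"az":-0.12,"hand":0.65},{"tx":-0.87,"ty":-0.79,"tz":-0.56,"ax":0.05,"ay":-0.5,"az":-0.15,"hand":0.65}]'; python3 -c "
from h import *; print(sense()['joint_pos'].round(1))
go((460,-385,200),111,0)"
```

```text
time: 12.85
tool_pos: [514.0, -282.8, 353.8]
tcp_rot: [179.2, -14.2, 107.1]
ft_force: [0.1, -0.2, -0.7]
finger_gap: 55.5
[-36.7  12.3  85.9   8.9  92.9 -54.2]
TCP target [ 460. -385.  351.] t [-0.533 -0.543 -0.123] a [ 0.027 -0.314 -0.087] mm 116.0 deg 15.0
```

```bash
python3 -m jog '[{"tx":-0.18,"ty":-0.18,"tz":-0.04,"ax":0.01,"ay":-0.11,"az":-0.03,"hand":0.65},{"tx":-0.36,"ty":-0.36,"tz":-0.08,"ax":0.02,"ay":-0.22,"az":-0.06,"hand":0.65},{"tx":-0.53,"ty":-0.54,"tz":-0.12,"ax":0.03,"ay":-0.31,"az":-0.09,"hand":0.65},{"tx":-0.53,"ty":-0.54,"tz":-0.12,"ax":0.03,"ay":-0.31,"az":-0.09,"hand":0.65}]'; python3 -c "
from h import *; print(sense()['joint_pos'].round(1))
d=snapshot('wrist'); cv2.imwrite('pics/w14.png',d['pixels'][:,:,::-1]);np.savez('w14.npz',**d)
P=cloud(d)
m=(P[...,2]>12)&(P[...,2]<40)
n,l,st,ce=cv2.connectedComponentsWithStats(m.astype(np.uint8))
for i in range(1,n):
    q=P[l==i]; 
    if st[i,4]>60 and np.linalg.norm(np.median(q,0)[:2]-[440,-330])<50:
        t=q[q[:,2]>24]; print(ce[i],st[i],q.min(0),q.max(0),len(t),cv2.minAreaRect(t[:,:2].astype(np.float32)))
m=(P[...,2]>2.5)&(P[...,2]<40)&(np.linalg.norm(P[...,:2]-[440,-334],axis=-1)<50)
q=P[m]; print(q.min(0),q.max(0),cv2.minAreaRect(q[:,:2].astype(np.float32)))
"
```

```text
time: 13.18
tool_pos: [457.8, -387.2, 350.4]
tcp_rot: [-179.8, -0.0, 110.9]
ft_force: [0.4, 1.3, 0.6]
finger_gap: 55.4
[-45.1   9.2  89.1  -0.2  81.8 -65.9]
[327.9047619  101.26870748] [309  94  39  16 294] [ 422.50443003 -319.59790016   19.99863869] [ 455.75197129 -310.20536909   30.02032709] 292 ((439.067138671875, -314.82464599609375), (33.29655838012695, 6.08464241027832), 6.9054274559021)
[ 422.50443003 -359.03357795    2.65019208] [ 461.65443396 -310.20536909   30.02032709] ((442.8530578613281, -334.20330810546875), (35.967994689941406, 45.81375503540039), 7.171154022216797)
```

View pics/w14.png

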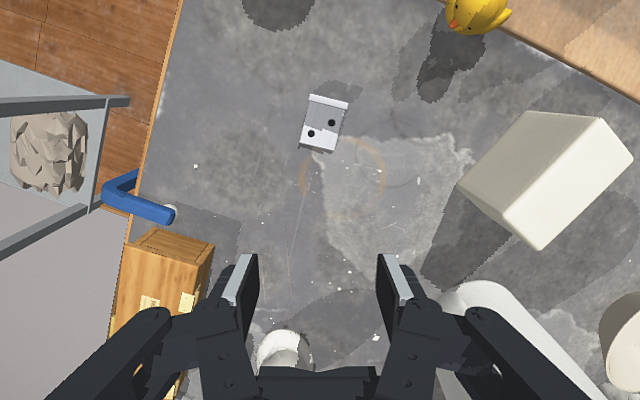

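```bash
python3 -c "
from h import *
go((440,-321.7,25),97,0,60)"
```

```text
TCP target [ 440.  -321.7  236. ] t [0.435 0.032 0.764] a [-0.003 -0.007  0.307] mm 132.0 deg 14.0
```

```bash
python3 -m jog '[{"tx":0.1,"ty":0.01,"tz":0.2,"ax":0,"ay":0,"az":0.1,"hand":0.65},{"tx":0.22,"ty":0.02,"tz":0.4,"ax":0,"ay":0,"az":0.2,"hand":0.65},{"tx":0.34,"ty":0.03,"tz":0.6,"ax":0,"ay":0,"az":0.31,"hand":0.65},{"tx":0.43,"ty":0.03,"tz":0.76,"ax":0,"ay":0,"az":0.31,"hand":0.65},{"tx":0.43,"ty":0.03,"tz":0.76,"ax":0,"ay":0,"az":0.31,"hand":0.65}]'; python3 -c "
from h import *; print(sense()['joint_pos'].round(1))
d=snapshot('wrist'); cv2.imwrite('pics/w15.png',d['pixels'][:,:,::-1])
P=cloud(d)
m=(P[...,2]>22)&(P[...,2]<34)&(np.linalg.norm(P[...,:2]-[439,-315],axis=-1)<30)
q=P[m]; print(len(q),cv2.minAreaRect(q[:,:2].astype(np.float32)))
go((440,-321.7,25),97,0)"
```

```text
time: 13.65
tool_pos: [439.2, -315.5, 230.0]
tcp_rot: [-179.4, -1.0, 97.1]
ft_force: [-1.5, 1.7, -1.9]
finger_gap: 55.6
[-41.2   7.9 103.8   0.2  69.4 -48.4]
757 ((439.45819091796875, -314.18914794921875), (33.797203063964844, 6.265194892883301), 7.417417049407959)
TCP target [ 440.  -321.7  176. ] t [-0.032 -0.004  0.382] a [-0.009 -0.017  0.004] mm 57.0 deg 1.0
```

View pics/w15.png

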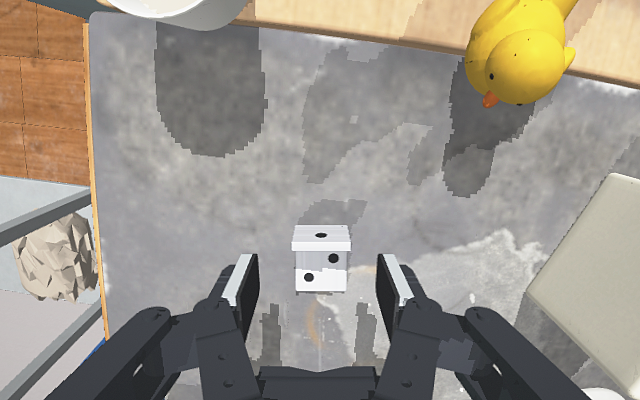

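```bash
python3 -m jog '[{"tx":-0.03,"ty":-0.004,"tz":0.2,"ax":-0.01,"ay":-0.02,"az":0,"hand":0.65},{"tx":-0.03,"ty":-0.004,"tz":0.3,"ax":-0.01,"ay":-0.02,"az":0,"hand":0.65},{"tx":-0.03,"ty":-0.004,"tz":0.3,"ax":-0.01,"ay":-0.02,"az":0,"hand":0.65}]'; python3 -c "
from h import *
go((440,-321.7,25),97.2,0)"
```

```text
time: 13.95
tool_pos: [441.5, -324.5, 190.4]
tcp_rot: [179.8, 0.4, 97.1]
ft_force: [-0.7, 0.7, 0.1]
finger_gap: 55.1
TCP target [ 440.  -321.7  176. ] t [ 0.02  -0.008  0.096] a [ 0.005  0.009 -0.002] mm 15.0 deg 0.0
```

```bash
python3 -m jog '[{"tx":0.01,"ty":-0.006,"tz":0.08,"ax":0,"ay":0.01,"az":0,"hand":0.65},{"tx":0.01,"ty":-0.006,"tz":0.09,"ax":0,"ay":0.01,"az":0,"hand":0.65},{"tx":0.01,"ty":-0.006,"tz":0.09,"ax":0,"ay":0.01,"az":0,"hand":0.2},{"tx":0.01,"ty":-0.006,"tz":0.09,"ax":0,"ay":0.01,"az":0,"hand":0.2},{"tx":0.01,"ty":-0.006,"tz":0.09,"ax":0,"ay":0.01,"az":0,"hand":0.2}]' 80; python3 -c "
from h import *; print(sense()['joint_pos'].round(1))
d=snapshot('wrist'); cv2.imwrite('pics/w16.png',d['pixels'][:,:,::-1])
h=np.radians(97.2); x=np.array([np.cos(h),np.sin(h),0]); z=np.array([0,0,1.])
hold('b3',np.array([439.3,-314.5,0])+3*x,np.c_[x,np.cross(z,x),z])
bgo('b3',lane(-195,0,60))"
```

```text
time: 14.37
tool_pos: [441.2, -323.7, 179.5]
tcp_rot: [179.6, 0.1, 97.1]
ft_force: [-0.5, 0.4, 2.8]
finger_gap: 31.5
[-41.7  12.4 104.8   0.2  62.5 -48.9]
org in tool [ 12.8  -1.9 179.4]
[[ 1.    -0.002 -0.003]
 [-0.002 -1.     0.007]
 [-0.003 -0.007 -1.   ]]
a 90.14772528941934
TCP [546.8 228.9 338.7] [180.   28.1  99.8] t [ 3.566  1.16  -1.063] a [-0.006 -0.622 -0.061] mm 585.0 deg 28.0
```

View pics/w16.png

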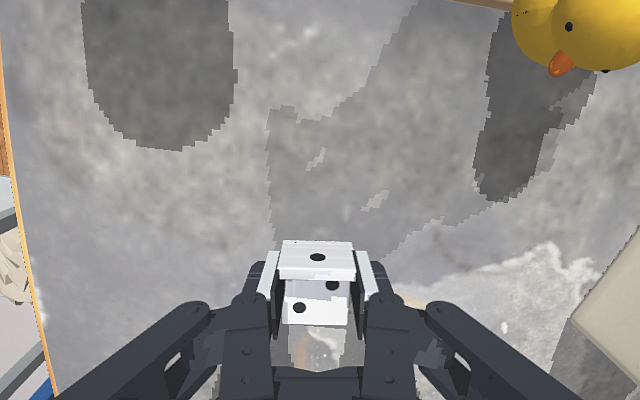

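```bash
python3 -m jog '[{"tx":0,"ty":0,"tz":-0.25,"ax":0,"ay":0,"az":0,"hand":0.2},{"tx":0,"ty":0,"tz":-0.5,"ax":0,"ay":0,"az":0,"hand":0.2},{"tx":0.1,"ty":0.05,"tz":-0.75,"ax":0,"ay":0,"az":0,"hand":0.2},{"tx":0.25,"ty":0.1,"tz":-0.95,"ax":0,"ay":0,"az":0,"hand":0.2},{"tx":0.45,"ty":0.15,"tz":-1,"ax":0,"ay":0,"az":0,"hand":0.2}]' 80; python3 -m jog '[{"tx":0.26,"ty":0.08,"tz":-0.03,"ax":0,"ay":0,"az":0,"hand":0.2},{"tx":0.52,"ty":0.17,"tz":-0.08,"ax":0,"ay":0,"az":0,"hand":0.2},{"tx":0.78,"ty":0.25,"tz":-0.12,"ax":0,"ay":0,"az":0,"hand":0.2},{"tx":1,"ty":0.33,"tz":-0.16,"ax":0,"ay":0,"az":0,"hand":0.2},{"tx":1,"ty":0.33,"tz":-0.16,"ax":0,"ay":0,"az":0,"hand":0.2}]' 80;  python3 -c "
from h import *; print(sense()['joint_pos'].round(1))
bgo('b3',lane(-195,0,70))"
```

```text
time: 14.83
tool_pos: [455.2, -254.7, 335.4]
tcp_rot: [179.2, 0.5, 97.0]
ft_force: [0.6, 0.1, 0.7]
finger_gap: 31.5
time: 15.25
tool_pos: [485.3, -93.2, 354.3]
tcp_rot: [179.5, -0.0, 97.4]
ft_force: [0.8, 0.1, -0.7]
finger_gap: 31.5
[-16.9  -7.7 105.7   0.2  81.5 -24.3]
TCP [546.  233.5 347.5] [180.   28.1  99.8] t [2.109 0.68  0.052] a [-0.002 -0.625 -0.056] mm 332.0 deg 28.0
```

```bash
python3 -m jog '[{"tx":0.26,"ty":0.08,"tz":-0.06,"ax":0,"ay":0,"az":0,"hand":0.2},{"tx":0.52,"ty":0.17,"tz":-0.12,"ax":0,"ay":0,"az":0,"hand":0.2},{"tx":0.78,"ty":0.25,"tz":-0.18,"ax":0,"ay":-0.05,"az":0,"hand":0.2},{"tx":1,"ty":0.33,"tz":-0.2,"ax":0,"ay":-0.15,"az":-0.02,"hand":0.2},{"tx":1,"ty":0.33,"tz":-0.2,"ax":0,"ay":-0.3,"az":-0.03,"hand":0.2}]' 80;  python3 -c "
from h import *; print(sense()['joint_pos'].round(1))
bgo('b3',lane(-200,0,70))"
```

```text
time: 15.67
tool_pos: [515.7, 60.8, 384.5]
tcp_rot: [179.5, 13.6, 98.5]
ft_force: [0.3, -0.9, -0.4]
finger_gap: 31.5
[  6.   -4.5 100.1 -13.6  83.5  -1.1]
TCP [546.7 229.2 349.9] [180.   28.1  99.8] t [ 1.103  0.371 -0.026] a [ 0.    -0.324 -0.028] mm 175.0 deg 15.0
```

```bash
python3 -m jog '[{"tx":0.2,"ty":0.09,"tz":-0.05,"ax":0,"ay":-0.1,"az":-0.01,"hand":0.2},{"tx":0.4,"ty":0.18,"tz":-0.05,"ax":0,"ay":-0.2,"az":-0.02,"hand":0.2},{"tx":0.65,"ty":0.27,"tz":-0.05,"ax":0,"ay":-0.32,"az":-0.03,"hand":0.2},{"tx":0.9,"ty":0.36,"tz":-0.05,"ax":0,"ay":-0.32,"az":-0.03,"hand":0.2},{"tx":1,"ty":0.37,"tz":-0.03,"ax":0,"ay":-0.32,"az":-0.03,"hand":0.2}]' 80;  python3 -c "
from h import *; print(sense()['joint_pos'].round(1))
bgo('b3',lane(-200,0,60))"
```

```text
time: 16.08
tool_pos: [548.3, 214.4, 350.3]
tcp_rot: [-179.6, 27.9, 100.1]
ft_force: [0.8, 0.2, 0.2]
finger_gap: 31.7
[ 24.8  12.2  88.1 -26.8  88.   17.7]
TCP [547.5 224.5 341.1] [180.   28.1  99.8] t [0.089 0.007 0.023] a [-0.006 -0.005  0.006] mm 14.0 deg 0.0
```

```bash
python3 -m jog '[{"tx":0.08,"ty":0.005,"tz":0.02,"ax":-0.005,"ay":-0.005,"az":0.005,"hand":0.2},{"tx":0.08,"ty":0.005,"tz":0.02,"ax":-0.005,"ay":-0.005,"az":0.005,"hand":0.2},{"tx":0.08,"ty":0.005,"tz":0.02,"ax":-0.005,"ay":-0.005,"az":0.005,"hand":0.2}]' 80;  python3 -c "
from h import *; print(sense()['joint_pos'].round(1))
bgo('b3',lane(-188,0,3))
d=snapshot('wrist'); cv2.imwrite('pics/w17.png',d['pixels'][:,:,::-1])
d=snapshot('side'); crop(d,250,80,400,200,'s17.png',5)
d=snapshot('top'); crop(d,180,140,320,240,'t17.png',5)"
```

```text
time: 16.33
tool_pos: [547.2, 218.3, 342.9]
tcp_rot: [-179.9, 28.2, 99.6]
ft_force: [0.3, -0.1, -0.5]
finger_gap: 31.4
[ 25.2  12.7  88.3 -27.1  87.6  18.9]
TCP [550.3 208.6 285.1] [180.   28.1  99.8] t [0.123 0.01  0.371] a [-0.005  0.001 -0.003] mm 59.0 deg 0.0
```

View pics/w17.png

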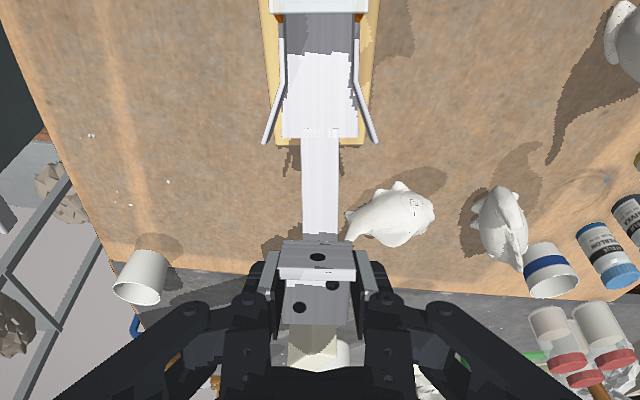

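View pics/s17.png

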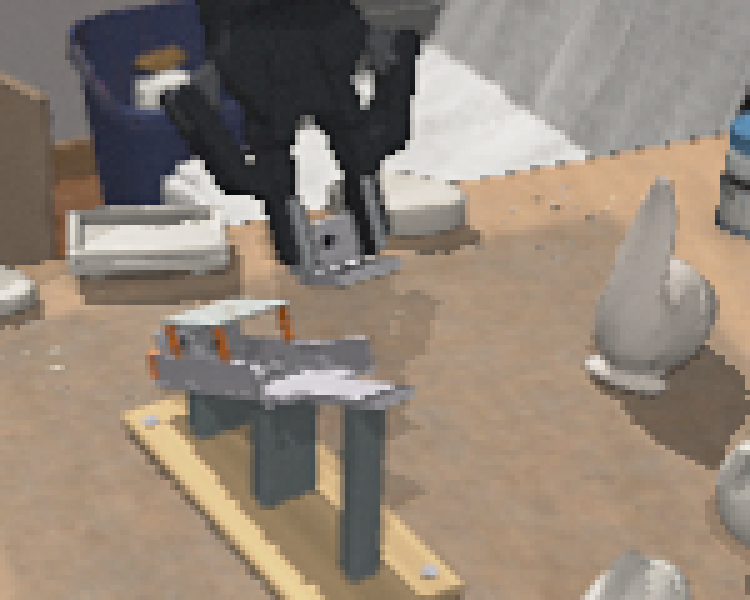

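The rail (303..338, centre 320) sits about 2 mm to the right of the bracket centre (317). I'll lower with that correction.

```bash
python3 -m jog '[{"tx":0.05,"ty":0.012,"tz":0.17,"ax":0,"ay":0,"az":0,"hand":0.2},{"tx":0.1,"ty":0.014,"tz":0.28,"ax":0,"ay":0,"az":0,"hand":0.2},{"tx":0.11,"ty":0.014,"tz":0.36,"ax":0,"ay":0,"az":0,"hand":0.2},{"tx":0.11,"ty":0.014,"tz":0.36,"ax":0,"ay":0,"az":0,"hand":0.2}]' 80;  python3 -c "
from h import *; print(sense()['joint_pos'].round(1))
bgo('b3',lane(-188,0,0))
d=snapshot('wrist'); cv2.imwrite('pics/w18.png',d['pixels'][:,:,::-1])
d=snapshot('side'); crop(d,250,80,400,200,'s18.png',5)"
```

```text
time: 16.82
tool_pos: [550.4, 206.7, 285.4]
tcp_rot: [-179.7, 28.2, 99.6]
ft_force: [-0.8, -0.3, -1.5]
finger_gap: 31.8
[ 24.1  15.5  91.3 -27.5  82.1  20.6]
TCP [550.5 207.2 282.4] [180.   28.1  99.8] t [0.012 0.001 0.016] a [-0.009  0.002 -0.004] mm 3.0 deg 0.0
```

View pics/w18.png

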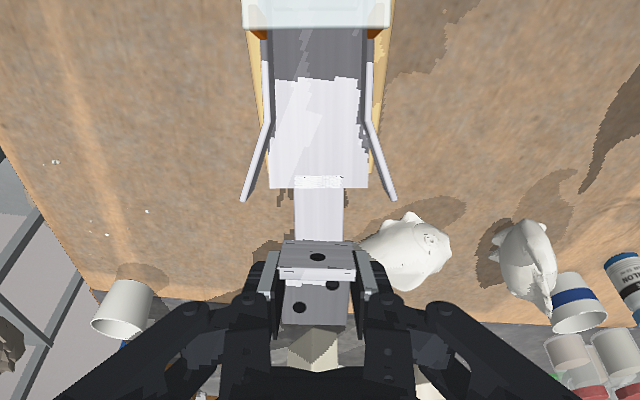

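View pics/s18.png

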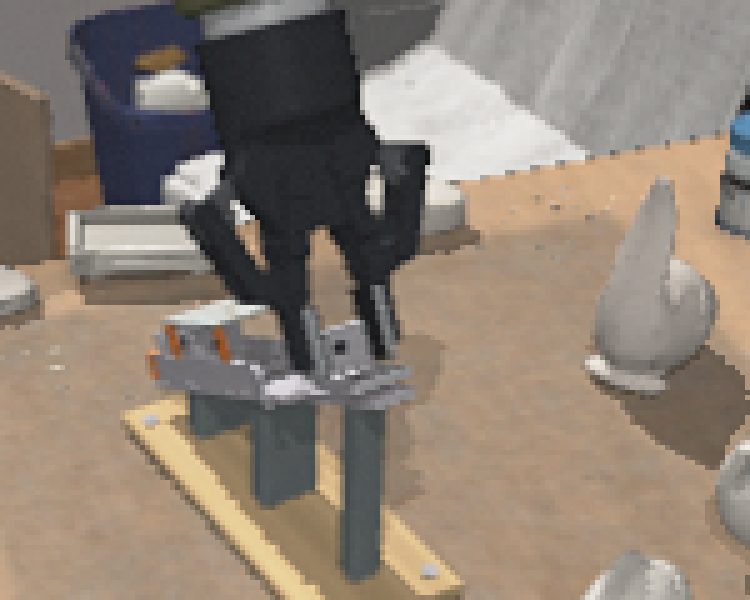

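```bash
python3 -m jog '[{"tx":0,"ty":0,"tz":0.016,"ax":0,"ay":0,"az":0,"hand":0.2},{"tx":0,"ty":0,"tz":0.016,"ax":0,"ay":0,"az":0,"hand":0.2},{"tx":0,"ty":0,"tz":0.016,"ax":0,"ay":0,"az":0,"hand":0.2}]' 80;  python3 -c "
from h import *
bgo('b3',lane(-188,0,0))
d=snapshot('side'); crop(d,250,80,400,200,'s19.png',5)"
```

```text
time: 17.17
tool_pos: [551.7, 207.9, 287.0]
tcp_rot: [179.9, 28.2, 99.6]
ft_force: [0.1, 0.4, -0.9]
finger_gap: 31.7
TCP [550.5 207.2 282.4] [180.   28.1  99.8] t [ 0.012 -0.009  0.028] a [-0.001  0.    -0.005] mm 5.0 deg 0.0
```

View pics/s19.png

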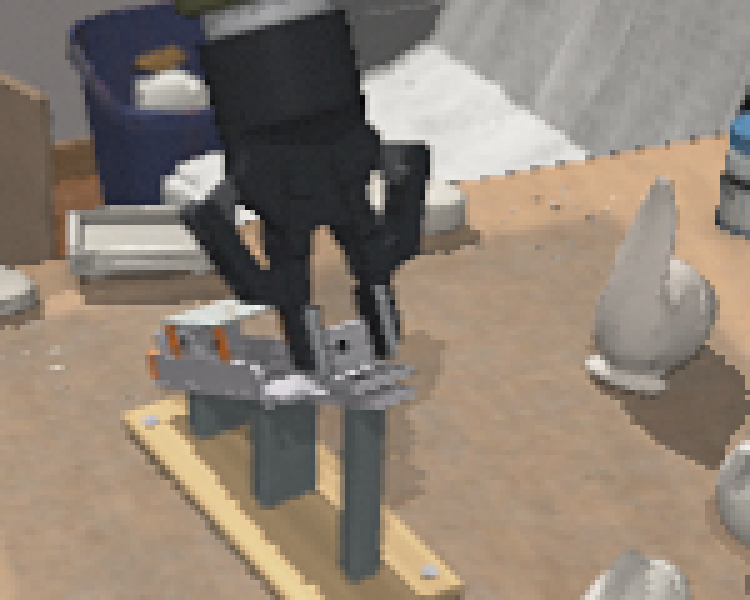

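```bash
python3 -m jog '[{"tx":0,"ty":-0.003,"tz":0.02,"ax":0,"ay":0,"az":0,"hand":0.2},{"tx":0,"ty":-0.003,"tz":0.02,"ax":0,"ay":0,"az":0,"hand":0.2},{"tx":0,"ty":-0.003,"tz":0.02,"ax":0,"ay":0,"az":0,"hand":0.2},{"tx":0,"ty":-0.003,"tz":0.02,"ax":0,"ay":0,"az":0,"hand":0.2}]' 80;  python3 -c "
from h import *
bgo('b3',lane(-188,0,0))"
```

```text
time: 17.55
tool_pos: [551.5, 206.5, 283.9]
tcp_rot: [179.9, 28.2, 99.6]
ft_force: [0.7, 2.5, 4.4]
finger_gap: 31.5
TCP [550.5 207.2 282.4] [180.   28.1  99.8] t [ 0.01  -0.006  0.006] a [-0.001  0.    -0.004] mm 2.0 deg 0.0
```

The 4.4 N reading means light contact with the rail. Releasing.

```bash
python3 -m jog '[{"tx":0,"ty":0,"tz":0,"ax":0,"ay":0,"az":0,"hand":0.5},{"tx":0,"ty":0,"tz":0,"ax":0,"ay":0,"az":0,"hand":0.65},{"tx":0,"ty":0,"tz":0,"ax":0,"ay":0,"az":0,"hand":0.65},{"tx":0,"ty":0,"tz":0,"ax":0,"ay":0,"az":0,"hand":0.65},{"tx":0,"ty":0,"tz":0,"ax":0,"ay":0,"az":0,"hand":0.65}]' 80;python3 -m jog '[{"tx":0,"ty":0,"tz":-0.2,"ax":0,"ay":0,"az":0,"hand":0.65},{"tx":0,"ty":0,"tz":-0.4,"ax":0,"ay":0,"az":0,"hand":0.65},{"tx":0,"ty":0,"tz":-0.4,"ax":0,"ay":0,"az":0,"hand":0.65},{"tx":0,"ty":0,"tz":-0.4,"ax":0,"ay":0,"az":0,"hand":0.65}]'; python3 -c "
from h import *
d=snapshot('wrist'); cv2.imwrite('pics/w20.png',d['pixels'][:,:,::-1])
d=snapshot('side'); crop(d,250,80,400,200,'s20.png',5)"
```

```text
time: 17.97
tool_pos: [551.0, 206.1, 282.8]
tcp_rot: [-179.9, 28.2, 99.6]
ft_force: [-0.9, 0.4, 0.5]
finger_gap: 55.5
time: 18.3
tool_pos: [547.0, 235.1, 338.3]
tcp_rot: [179.8, 28.1, 99.5]
ft_force: [0.0, -0.3, -0.0]
finger_gap: 55.2
```

View pics/w20.png

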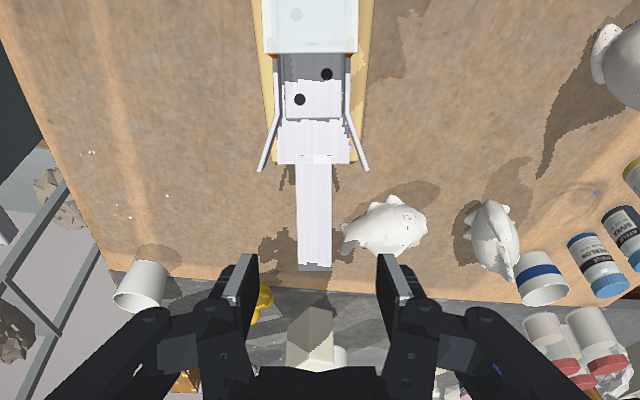

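View pics/s20.png

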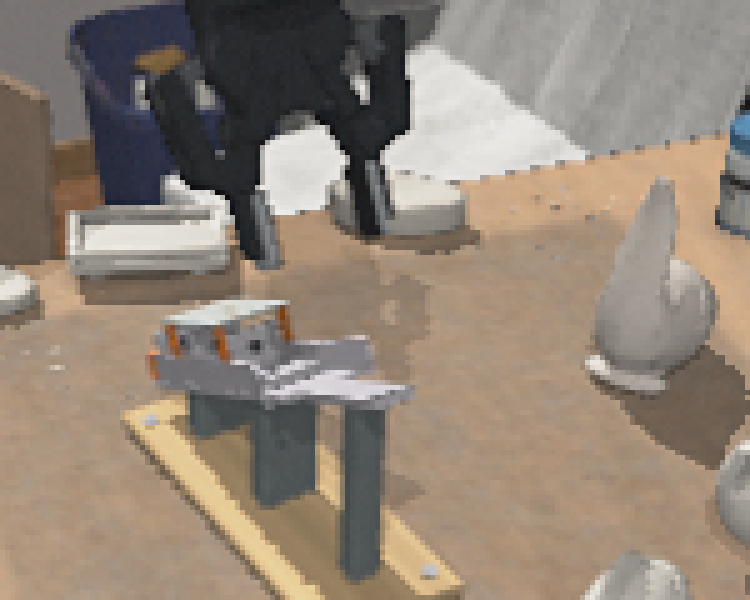

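```bash
python3 -m jog '[{"tx":-0.25,"ty":0,"tz":-0.25,"ax":0,"ay":0,"az":0,"hand":0.65},{"tx":-0.5,"ty":0,"tz":-0.45,"ax":0,"ay":0,"az":0,"hand":0.65},{"tx":-0.7,"ty":0,"tz":-0.6,"ax":0,"ay":0.1,"az":0,"hand":0.65},{"tx":-0.7,"ty":0,"tz":-0.6,"ax":0,"ay":0.2,"az":0,"hand":0.65},{"tx":-0.7,"ty":0,"tz":-0.6,"ax":0,"ay":0.2,"az":0,"hand":0.65}]'; python3 -c "
from h import *
d=snapshot('wrist'); crop(d,200,0,440,180,'w21.png',3); np.savez('w21.npz',**d)
e=snapshot('side'); crop(e,270,140,350,190,'s21.png',9)
t=snapshot('top'); crop(t,180,140,460,290,'t21.png',2)
P=cloud(d); q=(P-RAIL)@np.c_[XL,YL,ZL]+np.array([-208,0,0])
m=(abs(q[...,1])<8)&(q[...,0]>-200)&(q[...,0]<0)&(q[...,2]>-5)&(q[...,2]<45)
for a in range(-175,0,5):
    k=m&(q[...,0]>=a)&(q[...,0]<a+5)
    if k.sum(): print(a,k.sum(),np.percentile(q[k][:,2],[10,50,90]).round(1))
"
```

```text
time: 18.82
tool_pos: [555.8, 182.8, 470.0]
tcp_rot: [179.6, 18.9, 99.3]
ft_force: [0.0, -0.7, 0.7]
finger_gap: 55.6
-175 96 [-0.1  0.9  1.7]
-170 99 [0.1 1.  1.8]
-165 86 [-0.   1.   2.2]
-160 102 [-0.2  0.9  1.6]
-155 93 [0.1 1.  1.7]
-150 95 [-0.1  0.8  1.9]
-145 100 [0.1 0.8 1.8]
-140 137 [0.1 1.3 6.3]
-135 98 [5.8 6.8 7.6]
-130 109 [6.2 7.  7.9]
-125 107 [6.  6.9 7.8]
-120 102 [6.3 7.1 8. ]
-115 105 [6.  6.9 8.1]
-110 105 [6.1 7.1 7.7]
-105 107 [5.9 6.9 8.1]
-100 100 [5.9 7.1 9. ]
```

View pics/w21.png

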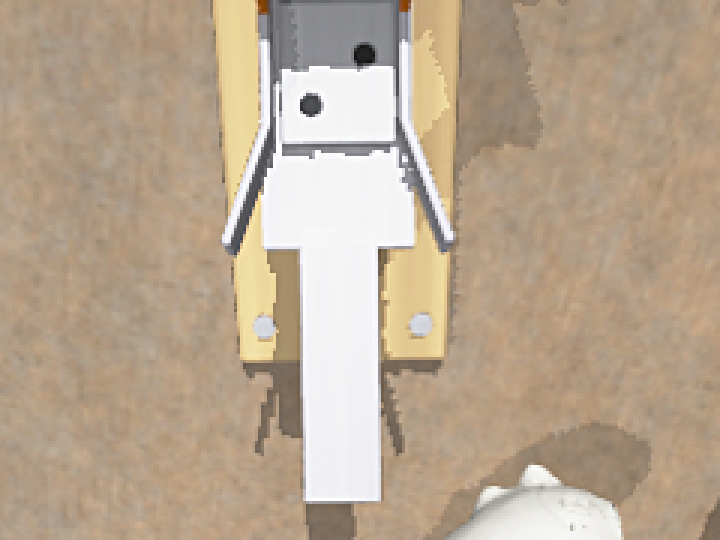

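View pics/s21.png

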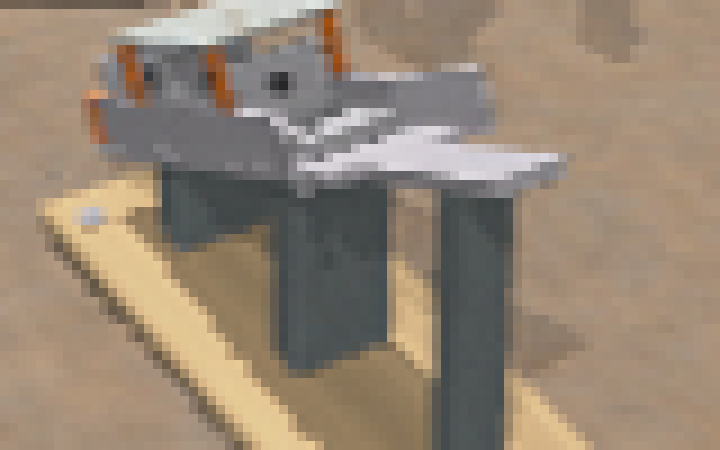

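View pics/t21.png

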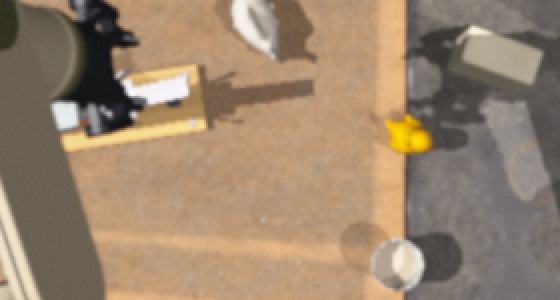

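The third bracket's tail is at lane x ≈ -138 mm, which is 3 × 46 mm, so the queue is tight against the stop. Its leg lies flat with the top at z ≈ 6–7 mm. In the top view the bird (384,207) and cup (379,272) are where they started. Handing in.

```bash
python3 -c "
from h import *
print(hand_in())"
```

```text
the job is handed in; nothing more can be done
None
```

All three brackets are in the chute, queued one behind another down to the orange stop, and I handed the job in after about 19 s of the 69 s allowed. Each lies long leg flat on the floor with the short leg standing at the downhill end. I gripped each one across its width, turned it to the lane's pose and released it on the open rail.

**Queue:**
- The last bracket's tail is at lane x ≈ -138 mm, which is exactly three bracket lengths (3 × 46 mm) from the stop.
- Its long leg lies flat, with the top at about 6–7 mm above the floor. The side view shows its short leg standing upright at the gate.
- I confirmed the first two from wrist pictures right after each release; only the third was in clear view at the end.

**Other objects:** In the last top view, the bird and cup matched their first positions to about a pixel. I judged the fish and mould block by eye only, and both look unmoved.

**Checks that disagreed:**
- **Joint range:** Early on, a steep tilt near bracket 2 was out of reach. Joint 3 read 143.18° there, against its stated limit of 143.12°, before I backed off to a gentler tilt. I don't know whether that reading counts as passing the range.
- **Rail position:** My first estimate was about 2 mm off sideways. I corrected it from the wrist view before the first release.

The highest wrist force I saw at the end of a move was about 11 N, during that same tilt.

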